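# Load the bench scale and tare it to zero

### The arm

A 7-joint arm with a two-finger parallel gripper is mounted at the origin on the work surface. World frame = base frame: x ahead of the robot, y to its left, z up, the work surface at z = 0. Lengths are in m, angles in degrees, forces in N, time in s.
With the tool pointing down it reaches from about 0.4 to 0.85 m from the base axis. Payload 4.4 kg.
Tool frame: the origin (TCP) lies between the finger pads; the fingertips stand 8 mm ahead of it and the grasp point (between the pads) lies 11 mm behind it; z points along the fingers, y is the line along which they close (so a half turn about z gives the same grasp; the last joint's range is limited). The gripper opens to 94 mm and grips with 3 to 60 N. Pads are 16 mm wide; open, the fingers measure 119 mm over their backs; the gripper's body (75 mm by 177 mm) begins 78 mm behind the grasp point.
Start: joints at [-73.9, 36.005, 2.206, 86.941, -1.547, 57.084, -1.146], TCP at [0.221, 0.611, 0.213] pointing down, gripper open.
Joint ranges: [-175.42, 175.42], [-21.48, 121.26], [-71.46, 75.88], [10.55, 141.38], [-63.04, 243.04], [13.31, 113.54], [-168.57, 168.57]. Speed limits (degrees/s): [147.25, 147.25, 180, 180, 180, 180, 180].

### API

Orientations are given as [roll, pitch, yaw] about the fixed x, y, z axes, in that order (R = Rz(yaw) Ry(pitch) Rx(roll)).
In Python, from plant import sensors, viewer, env gives the robot as it stands.
- The arm moves only by the tool jog_arm, never from a script. Its argument "commands" is a list of rows, each an object with "slide": the shift along the tool's x, y, z in m, a list of three; "delta_rot": the turn, a rotation vector about the tool's x, y, z in rad, a list of three. A call has 1 to 5 rows; each row shifts and turns the commanded pose from where the row before left it, along the tool's axes as they then stand; what a row does not reach is not made up. A row lasts 1/8 s, in which the tool goes at most 62.5 mm and 10.7 degrees, less where a joint would pass 70% of its speed; a pose out of reach is approached as far as the arm can. A call with a gripper value outside its range is refused whole. "hand" is the finger opening in m, from 0 to 0.094, set as the call begins (left out, the last holds). The fingers move at their own pace and stop on an object; "force" is the grip in N (left out, the last holds). Time passes only in rows, so rows that do not move let the fingers close. It gives the time, the measured TCP pose, the force, the opening and the grip force at its end, in the units of the state.
- sensors.state(): the state, without advancing time (a new reading comes with each control period).
- viewer.read_camera(name): name is "scene" or "top"; returns (picture, depth): 384x512x3 uint8, blue, green, red; 384x512 float32, m along the optical axis (not along the pixel's ray), 0 where there is no reading.
- viewer.camera_model(name): a dict with "intrinsics" (3x3 intrinsics, pixels), "extrinsics" (4x4, takes a point from camera to world coordinates). Camera axes: x right, y up, looking along -z (the intrinsics and any distortion apply to the point x, -y, -z); pixel columns grow to the right and rows downward; lengths in m; the calibration is good to about 2 mm. A picture is of the moment at which its call begins. camera_model takes no time and is no camera call.
- env.hand_in(): hands the job in; it is judged then, once.
The state is a dict: "t": time; "q": joint angles; "qvel": joint speeds; "effort": joint torques, N m; "ee_pos": TCP position; "tool_rot": TCP orientation; "contact_force": force on the tool from outside, world axes, zero at the start; "ft_torque": the same for the moment, N m; "width": finger opening in m; "gripper_force": force on a finger pad.
Only numpy, scipy, OpenCV 4.12 (cv2) and the standard library are available. Lean on these libraries where they do the work, as an engineer would, in place of code of your own. Each camera call takes 0.05 s, during which the arm holds its last target. There are 200 camera calls.

### The job

Tare the bench scale for its two lidded tins: slide them one after the other through the flared mouth into the scale's lane, upright in single file, the first right up against the end stop and the second right up against it. Then turn the tare knob on the sloping face until its pointer stands on the zero mark, and let go. Do not tip a tin over or knock the glue bottle, wooden block or ball vise out of place.

Things in the scene. Friction and masses are not known exactly. Their poses are not given: they have to be found in the camera images.
- scale: Bench scale, fixed. Origin on the bench, middle of the lane end stop's inner face; z up. Lane runs from the stop (y = 0) along own +y, floor flush with the bench. Aluminium rails 30 mm high, 8 mm thick, inner faces at x = -51 and +51 mm, straight to y = 200 mm, then flaring 30 degrees outwards to y = 253 mm. Grey console beside the stop: x 77 to 202, y -90 to 60 mm, up to 136 mm high.
- lane_mouth (a point): Point on the bench on the lane's middle line at the outer ends of the flared rails, 253 mm from the end stop; about 155 mm clear between the flares here. Same axes as the scale.
- dial (a point): Centre of the white 128 mm dial on the console's sloping face, at (140, -15, 100) mm in the scale's frame; axes as the scale. The face slopes 28 degrees, looking up and to the scale's -x. Ticks each 10 degrees; the zero mark is the long broad one with a black diamond, at the dial's uphill (+x) side.
- tare (a joint): Tare knob's angle in rad: 0 = pointer on the zero mark, growing as the knob is turned clockwise (looking at the face), range -2.7 to 2.7. It stays where it is left; turning takes about 0.1 N m.
- tare_grip (a point): Point on the tare knob's axis to grip at, 33 mm out from the dial. z points out along the axis (28 degrees from vertical), x along the bar grip to the pointer end; turns with the knob. Black knob: 60 mm disc, top 9 mm off the dial, with a bar grip 60 mm long (x), 16 wide (y), top 45 mm off the dial. A needle to 50 mm from the axis and a white line on top of the bar mark the pointer end.
- tin_a: Round steel tin with lid, closed, 90 mm diameter, 68 mm high, about 0.35 kg, standing on the bench; too wide to grasp, to be pushed. Origin at the centre of its underside.
- tin_b: Second tin, same as tin_a; either may go in first.
- glue: White glue bottle with red cap, standing, 56 mm diameter, 150 mm high; leave alone. Origin at the centre of its underside.
- block: Pale wooden block 100 x 50 x 30 mm (x, y, z), lying on the bench; leave alone. Origin at the centre of its underside.
- ballvise: Engraver's ball vise, dark steel, round, 84 mm diameter, 75 mm high; leave alone. Origin at the centre of its underside.
Mind the look-alikes: they are no part of the job. What is shaped like the tin_a but orange, turquoise or yellow is not meant.

How it is judged (in metres and radians):
On the way, in this order (a step that is already met when the one before it is completed fails the run):
1. both tins stand in single file in the lane, against the stop and each other (((y of tin_a in the frame of scale below 0.057 m and x of tin_a in the frame of scale between -0.013 and 0.013 m and angle between each of tin_a, tin_b's own z axis and vertical below 0.1 rad and height (world z) of each of tin_a, tin_b below 0.01 m and y of tin_b in the frame of scale below 0.152 m and x of tin_b in the frame of scale between -0.013 and 0.013 m) or (y of tin_b in the frame of scale below 0.057 m and x of tin_b in the frame of scale between -0.013 and 0.013 m and angle between each of tin_b, tin_a's own z axis and vertical below 0.1 rad and height (world z) of each of tin_b, tin_a below 0.01 m and y of tin_a in the frame of scale below 0.152 m and x of tin_a in the frame of scale between -0.013 and 0.013 m))), for 0.2 s.
2. then the tare pointer stands on zero (value of joint tare between -0.08 and 0.08 rad), for 0.2 s.
At the end, for the whole second after the job is handed in: Both tins upright and at rest in the lane, centres within 13 mm of its middle line, the first within 12 mm of touching the stop, the other's centre at most 152 mm from the stop; the tare pointer at rest within 0.08 rad (4.5 degrees, half a division) of zero (all of step 2 and ((y of tin_a in the frame of scale below 0.057 m and x of tin_a in the frame of scale between -0.013 and 0.013 m and angle between each of tin_a, tin_b's own z axis and vertical below 0.1 rad and height (world z) of each of tin_a, tin_b below 0.01 m and y of tin_b in the frame of scale below 0.152 m and x of tin_b in the frame of scale between -0.013 and 0.013 m) or (y of tin_b in the frame of scale below 0.057 m and x of tin_b in the frame of scale between -0.013 and 0.013 m and angle between each of tin_b, tin_a's own z axis and vertical below 0.1 rad and height (world z) of each of tin_b, tin_a below 0.01 m and y of tin_a in the frame of scale below 0.152 m and x of tin_a in the frame of scale between -0.013 and 0.013 m)) and linear speed of each of tin_a, tin_b below 0.01 m/s and velocity of joint tare between -0.05 and 0.05 rad/s).
It fails at once if a tin is tipped over (angle between any of tin_a, tin_b's own z axis and vertical above 0.5 rad).
It fails at once if the glue bottle is moved more than 20 mm or knocked over (distance of glue from where it was at the start of the episode above 0.02 m or angle between glue's own z axis and vertical above 0.5 rad).
It fails at once if the wooden block is moved more than 20 mm or knocked over (distance of block from where it was at the start of the episode above 0.02 m or angle between block's own z axis and vertical above 0.5 rad).
It fails at once if the engraver's ball vise is moved more than 20 mm or knocked over (distance of ballvise from where it was at the start of the episode above 0.02 m or angle between ballvise's own z axis and vertical above 0.5 rad).
It also fails if it takes over 72 s, if anything falls off the work surface, if the arm or the gripper's body presses on something with over 40 N, if the wrist force passes 120 N, or if a joint passes its speed limit or range.

## Working session

There is one attempt and no reset: what is moved stays moved. The work goes in short steps, Python scripts to look and compute and a tool call to move; the robot and the scene stay as the last step left them, time stands still between calls to the robot, and variables do not carry over. Pictures are saved under pics/ and viewed, at most 10 in all, crops included, and the job is handed in when it is done.

Besides the shell and the picture viewer there is one more tool, called after "Request:" as name(argument=value, ...), one argument or row to a line, values as JSON. jog_arm: Moves the arm, as the interface text tells. Its arguments: {"type":"object","properties":{"commands":{"type":"array"},"hand":{"type":"number"},"force":{"type":"number"}},"required":["commands"]}

```bash
mkdir -p pics; cat > h.py <<'E'
import numpy as np, cv2
from plant import sensors, viewer, env
def ray(cam,u,v):
    m=viewer.camera_model(cam);K=np.array(m["intrinsics"]);T=np.array(m["extrinsics"])
    d=np.linalg.inv(K)@[u,v,1]; d=T[:3,:3]@[d[0],-d[1],-d[2]]
    return T[:3,3],d
def onz(cam,u,v,z):
    o,d=ray(cam,u,v); return o+d*(z-o[2])/d[2]
def dpt(cam,u,v,dep):
    o,d=ray(cam,u,v); return o+d*dep
def cloud(cam,D):
    m=viewer.camera_model(cam);K=np.array(m["intrinsics"]);T=np.array(m["extrinsics"])
    v,u=np.mgrid[:D.shape[0],:D.shape[1]]
    p=np.stack([u,v,np.ones_like(u)],-1)@np.linalg.inv(K).T
    return (p*[1,-1,-1]*D[...,None])@T[:3,:3].T+T[:3,3]
E
python3 - <<'E'
from h import *
print(sensors.state())
for c in("scene","top"):
    p,d=viewer.read_camera(c); cv2.imwrite(f"pics/{c}0.png",p); np.savez(f"{c}0.npz",p=p,d=d)
    m=viewer.camera_model(c); print(c,m)
    cv2.imwrite(f"pics/{c}0b.png",cv2.resize(p,(800,600),interpolation=cv2.INTER_CUBIC))
E
```

```text
{'t': 0.0, 'q': array([-73.89985938,  36.05544519,   2.20361377,  86.99480284,
        -1.54702312,  57.08208616,  -1.14505996]), 'qvel': array([-0.07568054, -0.1914244 , -0.05372855, -0.06679575, -0.02297751,
       -0.02213626,  0.04452377]), 'effort': array([-6.94491291e-06, -5.49728036e+01,  1.14377506e+00, -1.86632234e+01,
       -5.21984801e-02,  2.35165399e-02,  1.68173297e-04]), 'ee_pos': array([0.22069731, 0.61071759, 0.21260036]), 'tool_rot': array([-1.79897386e+02,  1.72436854e-03,  1.60129812e+02]), 'contact_force': array([-0.7140692 , -0.05825498,  0.28139766]), 'ft_torque': array([0.02816929, 0.07307121, 0.01369998]), 'gripper_force': 0.0, 'width': 0.09418264010804174}
scene {'intrinsics': array([[428.9909449 ,   0.        , 264.26700138],
       [  0.        , 428.9909449 , 193.1651291 ],
       [  0.        ,   0.        ,   1.        ]]), 'extrinsics': array([[-0.25392065, -0.59639144,  0.76147328,  1.6351949 ],
       [ 0.96721308, -0.1526481 ,  0.20297147,  0.34133123],
       [-0.004813  ,  0.78804556,  0.6155981 ,  0.97071819],
       [ 0.        ,  0.        ,  0.        ,  1.        ]])}
top {'intrinsics': array([[459.72688696,   0.        , 250.16744884],
       [  0.        , 459.72688696, 193.59150116],
       [  0.        ,   0.        ,   1.        ]]), 'extrinsics': array([[ 0.01471783,  0.99152296, -0.12909536,  0.39445547],
       [-0.99964192,  0.01747659,  0.02026318,  0.0634362 ],
       [ 0.02234756,  0.1287509 ,  0.99142513,  1.66263016],
       [ 0.        ,  0.        ,  0.        ,  1.        ]])}
```

View pics/top0b.png

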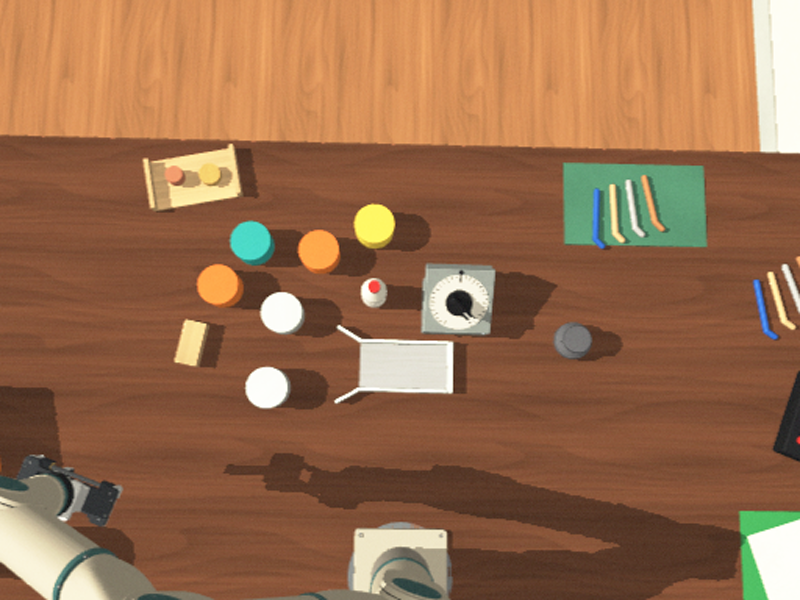

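View pics/scene0b.png

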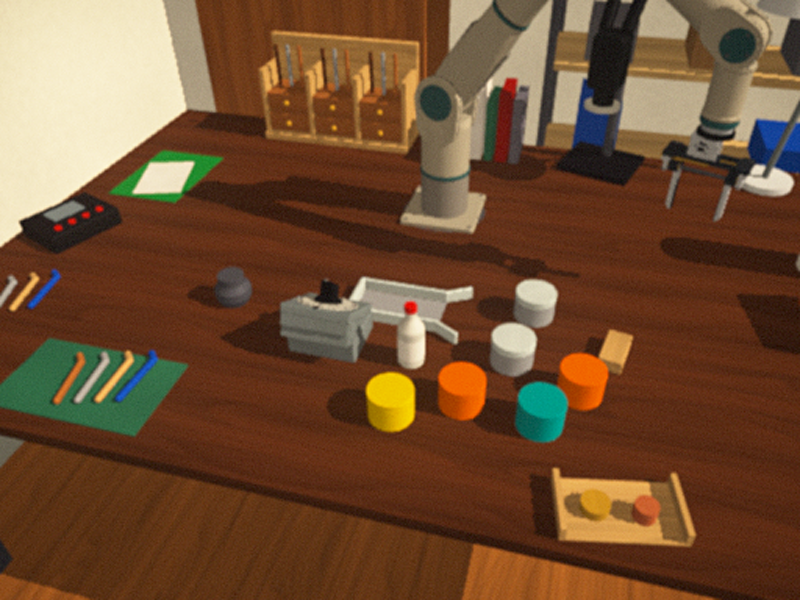

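The top view (800 px scale) shows two white/steel tins at (282,312) and (268,387). The look-alikes are orange at (220,285) and (319,251), teal at (252,242) and yellow at (374,226). The lane has its stop at about (453,367) and its mouth at about x=340. The console dial is at (459,302) with the pointer to the lower right, glue at (374,292), block at (191,343) and vise at (573,341). I choose the two white tins. Next I measure.

```bash
cat > meas.py <<'E'
from h import *
def run(p,P,d2=None,rail=True):
    hsv=cv2.cvtColor(p,cv2.COLOR_BGR2HSV)
    z=P[...,2]
    reg=(P[...,0]>0.3)&(P[...,0]<0.75)&(P[...,1]>-0.35)&(P[...,1]<0.5)
    m=(reg&(z>0.05)&(z<0.085)&(hsv[...,1]<60)&(hsv[...,2]>140)).astype(np.uint8)
    n,l,s,c=cv2.connectedComponentsWithStats(m)
    for i in range(1,n):
        if s[i,4]>150:
            zz=np.median(z[l==i]); e,r=cv2.minEnclosingCircle(np.argwhere(l==i)[:,::-1].astype(np.float32))
            print("white",s[i],c[i].round(1),"z",zz.round(4),"xy",onz("top",*c[i],zz).round(4),"circ",onz("top",*e,zz).round(4),r)
if __name__=="__main__":
    f=np.load("top0.npz");p,d=f["p"],f["d"];P=cloud("top",d)
    run(p,P)
    z=P[...,2]
    reg=(P[...,0]>0.3)&(P[...,0]<0.75)&(P[...,1]>-0.35)&(P[...,1]<0.6)
    m=(reg&(z>0.015)).astype(np.uint8)
    n,l,s,c=cv2.connectedComponentsWithStats(m)
    for i in range(1,n):
        if s[i,4]>30: 
            q=P[l==i]; print(s[i],"x",q[:,0].min().round(3),q[:,0].max().round(3),"y",q[:,1].min().round(3),q[:,1].max().round(3),"z",np.percentile(q[:,2],[5,50,95]).round(3))
    c=p[185:265,100:330]; 
    cv2.imwrite("pics/crop1.png",cv2.resize(p[155:270,205:325],None,fx=5,fy=5,interpolation=cv2.INTER_CUBIC))
    # scene: tins
    f=np.load("scene0.npz");Q=cloud("scene",f["d"]);hs=cv2.cvtColor(f["p"],cv2.COLOR_BGR2HSV)
    for nm,u,v in(("b",513,335),("a",536,289)):
        u=int(u*.64);v=int(v*.64); print(nm,Q[v,u].round(4))
    # rails: points z in .02-.04, in the lane area
    k=(z>0.022)&(z<0.038)&(P[...,0]>0.3)&(P[...,0]<0.55)&(P[...,1]>-0.12)&(P[...,1]<0.2)
    q=P[k]; np.save("rail.npy",q); print(len(q),q.min(0),q.max(0))
    k=(z>0.05)&(P[...,0]>0.4)&(P[...,0]<0.65)&(P[...,1]>-0.25)&(P[...,1]<-0.0)
    q=P[k];print("console",q.min(0),q.max(0))
E
python3 meas.py
```

```text
white [168 187  26  26 530] [180.2 199.5] z 0.0676 xy [0.577  0.2741 0.0676] circ [0.577  0.2741 0.0676] 13.025955200195312
white [271 195  43  19 430] [290.3 207.1] z 0.0737 xy [ 0.5564 -0.1094  0.0737] circ [ 0.5709 -0.1147  0.0737] 22.30553436279297
white [158 235  26  26 550] [170.6 247.5] z 0.0679 xy [0.4106 0.3012 0.0679] circ [0.4108 0.3011 0.0679] 13.375880241394043
[148 150  27  19 413] x 0.394 0.75 y 0.063 0.394 z [0.026 0.066 0.074]
[192 151  26  24 500] x 0.394 0.75 y 0.063 0.239 z [0.034 0.067 0.073]
[232 152  16   6  79] x 0.739 0.75 y 0.044 0.098 z [0.024 0.062 0.072]
[127 169  28  28 601] x 0.394 0.683 y 0.063 0.463 z [0.035 0.067 0.074]
[ 270  169   47   46 1983] x 0.394 0.688 y -0.193 0.063 z [0.065 0.107 0.136]
[232 178  16  18 239] x 0.394 0.653 y 0.042 0.095 z [0.045 0.102 0.151]
[168 187  27  27 569] x 0.394 0.622 y 0.063 0.318 z [0.053 0.067 0.074]
[112 204  21  31 426] x 0.394 0.562 y 0.063 0.516 z [0.021 0.029 0.036]
[214 208  77  50 473] x 0.38 0.553 y -0.111 0.154 z [0.02  0.028 0.035]
[158 235  28  26 590] x 0.368 0.454 y 0.063 0.345 z [0.056 0.068 0.073]
b [0.5729 0.2698 0.0679]
a [0.3957 0.298  0.0652]
430 [ 0.38023927 -0.1175704   0.0220294 ] [0.5499575  0.15421328 0.0376962 ]
console [ 0.53718186 -0.19291354  0.05025486] [ 0.64992553 -0.04173385  0.15502654]
```

View pics/crop1.png

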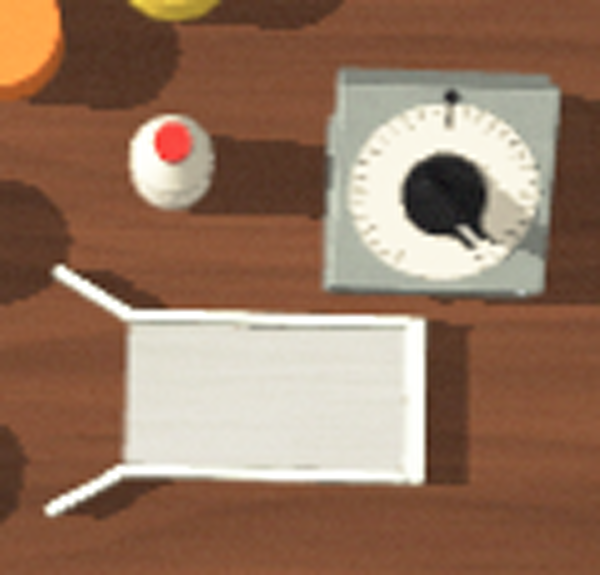

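```bash
cat > lane.py <<'E'
from h import *
f=np.load("top0.npz");p=f["p"]
g=p.min(2).astype(float)
# project pixels onto plane z=.03 for bright rail pixels
v,u=np.mgrid[200:262,210:295]
o,_=ray("top",0,0); 
XY=np.array([[onz("top",a,b,.03)[:2] for a,b in zip(r,s)] for r,s in zip(u,v)])
w=np.clip(g[200:262,210:295]-222,0,None)
X,Y=XY[...,0],XY[...,1]
print(np.percentile(g[225:240,235:280],[5,50,95]),g[215:222,250],g[246:254,250])
a=[]
for lo,hi in((0.48,0.51),(0.36,0.42)):pass
pts={}
for nm,sel in(("up",slice(200,230)),("dn",slice(240,262))):
    L=[]
    for c in range(236,280):
        vv=np.arange(sel.start,sel.stop); ww=np.clip(g[sel,c]-222,0,None)
        if ww.sum()>5: L.append([c,(vv*ww).sum()/ww.sum()])
    L=np.array(L); k=np.polyfit(*L.T,1); r=L[:,1]-np.polyval(k,L[:,0]); L=L[abs(r)<1.]; k=np.polyfit(*L.T,1)
    pts[nm]=[onz("top",c,np.polyval(k,c),.03)[:2] for c in(236,284)]; print(nm,len(L),k,np.round(pts[nm],4))
L=[]
for r in range(223,246):
    uu=np.arange(280,296); ww=np.clip(g[r,280:296]-222,0,None); L.append([(uu*ww).sum()/ww.sum() if ww.sum() else 0,r])
L=np.array(L);S=np.array([onz("top",a,b,.03)[:2] for a,b in L]); print("stop mid",np.median(S,0),S[[2,-3]])
E
python3 lane.py
cat >> lane.py <<'E'
E
python3 - <<'E'
import sys; sys.path.insert(0,".")
import os; os.chdir(".")
from h import *
# dial, top + scene: diamond/needle in top; glue; block
f=np.load("top0.npz");P=cloud("top",f["d"]);p=f["p"]
hs=cv2.cvtColor(p,cv2.COLOR_BGR2HSV)
m=np.zeros(p.shape[:2],bool);m[168:217,268:320]=1
face=m&(hs[...,1]<60)&(hs[...,2]>190)&(P[...,2]>.06); q=P[face]
c=np.median(q,0);_,_,V=np.linalg.svd(q-q.mean(0));n=V[2]*np.sign(V[2,2]);print("face n",n,"mean",q.mean(0),np.degrees(np.arccos(n[2])))
blk=m&(p.max(2)<70)&(P[...,2]>.06); print("black pts mean",P[blk].mean(0),P[blk].max(0)); 
top=m&(P[...,2]>.125)&(P[...,2]<.16);q=P[top&(p.max(2)<90)];print("knobtop",len(q),q.mean(0),q.max(0),q.min(0))
# console sides
q=P[m&(P[...,2]>.05)];print("console y range",q[:,1].min(),q[:,1].max())
f=np.load("scene0.npz");Q=cloud("scene",f["d"]);ps=f["p"]
u=slice(175,245);b=(ps[175:205,195:230].max(2)<60);print("scene black",Q[175:205,195:230][b].mean(0))
cv2.imwrite("pics/dial1.png",np.hstack([cv2.resize(p[165:220,265:325],None,fx=7,fy=7,interpolation=cv2.INTER_CUBIC),cv2.resize(ps[172:227,180:240],None,fx=6,fy=7,interpolation=cv2.INTER_CUBIC)]))
E
```

```text
face n [0.94643415 0.32273688 0.01016377] mean [ 0.60391547 -0.11027838  0.10561348] 89.41764898522186
black pts mean [ 0.59672317 -0.11444326  0.12884641] [0.66553439 0.0634362  1.66263016]
knobtop 91 [ 0.5951098  -0.11332588  0.1386841 ] [ 0.66553439 -0.09206141  0.15502654] [ 0.56550136 -0.1391919   0.12519827]
console y range -0.1929135377453274 0.06343620459541763
scene black [ 0.59475315 -0.11878711  0.11968854]Traceback (most recent call last):
  File "lane.py", line 7, in <module>
    XY=np.array([[onz("top",a,b,.03)[:2] for a,b in zip(r,s)] for r,s in zip(u,v)])
                  ~~~^^^^^^^^^^^^^^^
  File "h.py", line 8, in onz
    o,d=ray(cam,u,v); return o+d*(z-o[2])/d[2]
        ~~~^^^^^^^^^
  File "h.py", line 4, in ray
    m=viewer.camera_model(cam);K=np.array(m["intrinsics"]);T=np.array(m["extrinsics"])
ValueError: time passes only in moves, steps and waits
```

View pics/dial1.png

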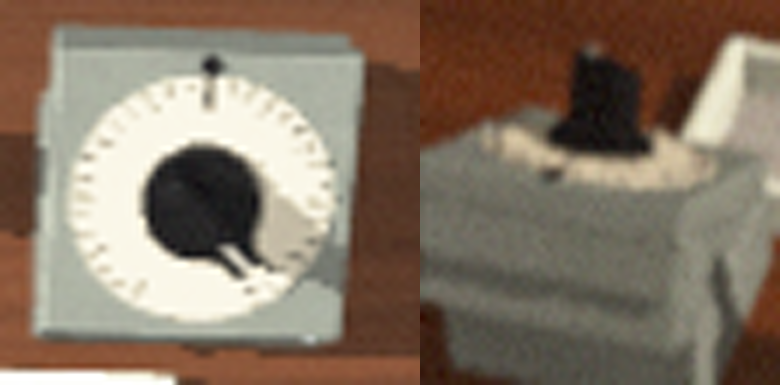

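The knob is a black disc centred at about (203,200) in the left crop, with its needle and white line pointing to about (250,262). The zero diamond is at (211,65), so the pointer sits roughly 137° clockwise of zero.

```bash
python3 - <<'E'
s=open('h.py').read()
s=s.replace("def ray(","import functools\n@functools.cache\ndef CM(c): return viewer.camera_model(c)\ndef ray(").replace("m=viewer.camera_model(cam);","m=CM(cam);")
open('h.py','w').write(s)
E
python3 lane.py; python3 - <<'E'
from h import *
f=np.load("top0.npz");P=cloud("top",f["d"]);p=f["p"];hs=cv2.cvtColor(p,cv2.COLOR_BGR2HSV)
m=np.zeros(p.shape[:2],bool);m[168:217,268:320]=1
face=m&(hs[...,1]<60)&(hs[...,2]>190)&(P[...,2]>.06)&(P[...,2]<.14)
q=P[face]
for _ in range(4):
    A=np.c_[q[:,:2],np.ones(len(q))];k=np.linalg.lstsq(A,q[:,2],rcond=None)[0];r=q[:,2]-A@k;q=q[abs(r)<max(.004,r.std())]
n=np.array([-k[0],-k[1],1]);n/=np.linalg.norm(n);print("plane",k,"n",n,"tilt",np.degrees(np.arccos(n[2])),len(q))
def onpl(u,v,h=0):
    o,d=ray("top",u,v); c=np.array([0,0,k[2]])+n*h; return o+d*((c-o)@n)/(d@n)
for nm,(a,b) in dict(c=(203,197),disc=(202,200),dia=(211,65),tip=(265,272),w1=(225,250),w2=(240,275),l=(66,197),r=(335,190),bot=(200,322),top=(208,75)).items():
    u,v=265+a/7-.43,165+b/7-.43
    print(nm,onpl(u,v).round(4),"at45",onpl(u,v,.045).round(4),"at9",onpl(u,v,.009).round(4))
b=(P[...,2]<.2)&(P[...,2]>.128)&m&(p.max(2)<80);print("bar top",P[b].mean(0),P[b].min(0),P[b].max(0),b.sum())
for nm,sl in dict(glue=(slice(178,197),slice(231,249)),block=(slice(204,236),slice(111,134)),vise=(slice(205,232),slice(353,380))).items():
    q=P[sl].reshape(-1,3);q=q[(q[:,2]>.02)&(q[:,2]<.2)];print(nm,np.median(q,0).round(3),q.min(0).round(3),q.max(0).round(3))
E
```

```text
[209. 214. 218.] [ 57.  58. 203. 248. 177. 208. 209.] [214. 213. 220. 248. 189.  77.  54.  56.]
up 41 [3.10865182e-02 2.10146092e+02] [[ 0.5205  0.0792]
 [ 0.518  -0.0918]]
dn 44 [2.82065705e-02 2.41918988e+02] [[ 0.4107  0.0771]
 [ 0.4085 -0.0924]]
stop mid [ 0.464832   -0.10392011] [[ 0.496719   -0.10314525]
 [ 0.43305083 -0.1039691 ]]
plane [ 0.53188014 -0.02836262 -0.22272104] n [-0.4694419   0.02503309  0.88260843] tilt 28.041363943916913 545
c [ 0.6034 -0.1174  0.1015] at45 [ 0.597 -0.112  0.149] at9 [ 0.6021 -0.1164  0.111 ]
disc [ 0.602  -0.117   0.1008] at45 [ 0.5957 -0.1116  0.1483] at9 [ 0.6007 -0.116   0.1103]
dia [ 0.6635 -0.1175  0.1335] at45 [ 0.6553 -0.112   0.18  ] at9 [ 0.6619 -0.1164  0.1428]
tip [ 0.5688 -0.1503  0.0841] at45 [ 0.5635 -0.1438  0.1321] at9 [ 0.5678 -0.149   0.0937]
w1 [ 0.5789 -0.1299  0.0889] at45 [ 0.5733 -0.124   0.1367] at9 [ 0.5778 -0.1287  0.0984]
w2 [ 0.5673 -0.1381  0.0829] at45 [ 0.562  -0.1319  0.1309] at9 [ 0.5662 -0.1368  0.0925]
l [ 0.6025 -0.0503  0.0992] at45 [ 0.5962 -0.0469  0.1467] at9 [ 0.6013 -0.0497  0.1087]
r [ 0.6075 -0.1818  0.1055] at45 [ 0.601  -0.1743  0.1529] at9 [ 0.6062 -0.1803  0.115 ]
bot [ 0.5448 -0.1197  0.0704] at45 [ 0.5402 -0.1142  0.1188] at9 [ 0.5439 -0.1186  0.0801]
top [ 0.659  -0.1163  0.1311] at45 [ 0.651  -0.1108  0.1776] at9 [ 0.6574 -0.1152  0.1404]
bar top [ 0.5939949  -0.11267484  0.13973918] [ 0.56837458 -0.1391919   0.12880109] [ 0.66553439 -0.09206141  0.15502654] 83
glue [0.619 0.07  0.102] [0.598 0.042 0.021] [0.653 0.095 0.155]
block [0.509 0.482 0.029] [0.456 0.448 0.02 ] [0.562 0.516 0.04 ]
vise [ 0.525 -0.377  0.066] [ 0.487 -0.426  0.02 ] [ 0.569 -0.343  0.086]
```

```bash
cat > plan.py <<'E'
from h import *
from scipy.spatial.transform import Rotation as R
def pose():
    s=sensors.state(); return np.array(s["ee_pos"]),R.from_euler("xyz",s["tool_rot"],degrees=True)
def rows(p,r,tp,tr,n):
    """straight line in n rows from (p,r) to (tp,tr); prints rows, returns end"""
    tp=np.array(tp);dr=(r.inv()*tr).as_rotvec()/n
    for i in range(n):
        sl=r.inv().apply(tp-p)/(n-i); sl=np.round(sl,4); d=np.round(dr,3)
        print('{"slide":%s,"delta_rot":%s}'%(sl.tolist(),d.tolist()), "!" if np.linalg.norm(sl)>.06 or np.linalg.norm(d)>.185 else "")
        p=p+r.apply(sl); r=r*R.from_rotvec(d)
    return p,r
def down(yaw): return R.from_euler("xyz",[180,0,yaw],degrees=True)
E
python3 - <<'E'
from plan import *
p,r=pose(); rr=down(111)
p,r=rows(p,r,[.390,.354,.05],rr,6)
print();p,r=rows(p,r,[.390,.354,.023],rr,1)
# push to tin at (.464,.165): tool = tin + .0455*(-.36,.93)
print();p,r=rows(p,r,[.464-.0164,.165+.0423,.023],rr,8)
E
```

```text
{"slide":[-0.0411, -0.0306, 0.0272],"delta_rot":[-0.0, 0.0, 0.143]} 
{"slide":[-0.045, -0.0244, 0.0272],"delta_rot":[-0.0, 0.0, 0.143]} 
{"slide":[-0.0481, -0.0178, 0.0271],"delta_rot":[-0.0, 0.0, 0.143]} 
{"slide":[-0.0501, -0.0108, 0.0272],"delta_rot":[-0.0, 0.0, 0.143]} 
{"slide":[-0.0511, -0.0035, 0.0271],"delta_rot":[-0.0, 0.0, 0.143]} 
{"slide":[-0.0511, 0.0038, 0.0272],"delta_rot":[-0.0, 0.0, 0.143]} 

{"slide":[0.0001, 0.0001, 0.027],"delta_rot":[-0.001, 0.001, -0.0]} 

{"slide":[-0.0197, 0.0002, 0.0],"delta_rot":[-0.0, 0.0, -0.0]} 
{"slide":[-0.0197, 0.0001, 0.0],"delta_rot":[-0.0, 0.0, -0.0]} 
{"slide":[-0.0197, 0.0002, 0.0],"delta_rot":[-0.0, 0.0, -0.0]} 
{"slide":[-0.0197, 0.0001, 0.0],"delta_rot":[-0.0, 0.0, -0.0]} 
{"slide":[-0.0197, 0.0002, 0.0],"delta_rot":[-0.0, 0.0, -0.0]} 
{"slide":[-0.0197, 0.0001, 0.0],"delta_rot":[-0.0, 0.0, -0.0]} 
{"slide":[-0.0197, 0.0002, 0.0],"delta_rot":[-0.0, 0.0, -0.0]} 
{"slide":[-0.0197, 0.0001, 0.0],"delta_rot":[-0.0, 0.0, -0.0]}
```

Request:
jog_arm(
  commands=[
    {"slide": [-0.041, -0.031, 0.027], "delta_rot": [0, 0, 0.143]},
    {"slide": [-0.045, -0.024, 0.027], "delta_rot": [0, 0, 0.143]},
    {"slide": [-0.048, -0.018, 0.027], "delta_rot": [0, 0, 0.143]},
    {"slide": [-0.05, -0.011, 0.027], "delta_rot": [0, 0, 0.143]},
    {"slide": [-0.051, -0.003, 0.027], "delta_rot": [0, 0, 0.143]},
  ],
  hand=0.05,
)

```text
t: 0.72
ee_pos: [0.3625, 0.3964, 0.0776]
tool_rot: [180.0, 0.0, 118.9]
contact_force: [-0.2, -0.0, -0.4]
width: 0.0506
gripper_force: 0.0
```

Request:
jog_arm(
  commands=[
    {"slide": [-0.051, 0.004, 0.027], "delta_rot": [0, 0, 0.143]},
    {"slide": [0, 0, 0.015], "delta_rot": [0, 0, 0]},
    {"slide": [0, 0, 0.012], "delta_rot": [0, 0, 0]},
    {"slide": [0, 0, 0], "delta_rot": [0, 0, 0]},
  ],
)

```text
t: 1.23
ee_pos: [0.3889, 0.3565, 0.0238]
tool_rot: [-179.9, -0.0, 111.1]
contact_force: [0.2, -0.5, -1.2]
width: 0.0502
gripper_force: 0.0
```

Request:
jog_arm(
  commands=[
    {"slide": [-0.01, 0, 0], "delta_rot": [0, 0, 0]},
    {"slide": [-0.02, 0, 0], "delta_rot": [0, 0, 0]},
    {"slide": [-0.025, 0, 0], "delta_rot": [0, 0, 0]},
    {"slide": [-0.025, 0, 0], "delta_rot": [0, 0, 0]},
    {"slide": [-0.02, 0, 0], "delta_rot": [0, 0, 0]},
  ],
)

```text
t: 1.85
ee_pos: [0.4266, 0.2616, 0.0253]
tool_rot: [179.9, -0.0, 111.0]
contact_force: [-0.5, 1.7, -0.8]
width: 0.0505
gripper_force: 0.6
```

Request:
jog_arm(
  commands=[
    {"slide": [-0.025, 0, 0], "delta_rot": [0, 0, 0]},
    {"slide": [-0.02, 0, 0], "delta_rot": [0, 0, 0]},
    {"slide": [-0.01, 0, 0], "delta_rot": [0, 0, 0]},
    {"slide": [0, 0, 0], "delta_rot": [0, 0, 0]},
  ],
)

```text
t: 2.35
ee_pos: [0.4463, 0.2102, 0.0249]
tool_rot: [179.9, -0.0, 110.9]
contact_force: [0.6, 0.8, 0.5]
width: 0.0499
gripper_force: 0.0
```

```bash
python3 - <<'E'
from plan import *; import meas
p,d=viewer.read_camera("top");meas.run(p,cloud("top",d)); cv2.imwrite("pics/t1.png",p)
E
```

```text
white [168 187  26  26 529] [180.2 199.5] z 0.0675 xy [0.5771 0.2743 0.0675] circ [0.5773 0.2743 0.0675] 13.008683204650879
white [271 199  43  15 404] [290.7 207.5] z 0.0738 xy [ 0.5552 -0.1109  0.0738] circ [ 0.5638 -0.1148  0.0738] 21.71454620361328
white [203 221  21  26 400] [213.1 232.4] z 0.0673 xy [0.4647 0.157  0.0673] circ [0.4625 0.1641 0.0673] 13.038504600524902
```

```bash
python3 - <<'E'
from plan import *
p,r=pose(); rr=down(89.2)
p,r=rows(p,r,[.4675,.220,.024],rr,4)
print();p,r=rows(p,r,[.4654,.06,.024],rr,7)
E
```

```text
{"slide":[0.0002, 0.0059, 0.0002],"delta_rot":[0.0, -0.0, 0.095]} 
{"slide":[0.0008, 0.0058, 0.0002],"delta_rot":[0.0, -0.0, 0.095]} 
{"slide":[0.0013, 0.0057, 0.0002],"delta_rot":[0.0, -0.0, 0.095]} 
{"slide":[0.0019, 0.0056, 0.0002],"delta_rot":[0.0, -0.0, 0.095]} 

{"slide":[-0.0229, 0.0, -0.0],"delta_rot":[0.0, -0.0, 0.0]} 
{"slide":[-0.0228, 0.0, -0.0],"delta_rot":[0.0, -0.0, 0.0]} 
{"slide":[-0.0229, 0.0, -0.0],"delta_rot":[0.0, -0.0, 0.0]} 
{"slide":[-0.0228, 0.0, -0.0],"delta_rot":[0.0, -0.0, 0.0]} 
{"slide":[-0.0229, 0.0, -0.0],"delta_rot":[0.0, -0.0, 0.0]} 
{"slide":[-0.0228, 0.0, -0.0],"delta_rot":[0.0, -0.0, 0.0]} 
{"slide":[-0.0229, 0.0001, -0.0001],"delta_rot":[0.0, -0.0, 0.0]}
```

Request:
jog_arm(
  commands=[
    {"slide": [0.006, 0.003, 0], "delta_rot": [0, 0, 0.095]},
    {"slide": [0, 0.0065, 0], "delta_rot": [0, 0, 0.095]},
    {"slide": [0, 0.0065, 0], "delta_rot": [0, 0, 0.095]},
    {"slide": [0, 0.007, 0], "delta_rot": [0, 0, 0.095]},
    {"slide": [0, 0, 0], "delta_rot": [0, 0, 0]},
  ],
)

```text
t: 3.02
ee_pos: [0.4662, 0.2214, 0.0244]
tool_rot: [180.0, -0.0, 89.3]
contact_force: [-0.3, -0.3, -0.5]
width: 0.05
gripper_force: 0.0
```

Request:
jog_arm(
  commands=[
    {"slide": [-0.015, 0, 0], "delta_rot": [0, 0, 0]},
    {"slide": [-0.022, 0, 0], "delta_rot": [0, 0, 0]},
    {"slide": [-0.022, 0, 0], "delta_rot": [0, 0, 0]},
    {"slide": [-0.022, 0, 0], "delta_rot": [0, 0, 0]},
    {"slide": [-0.022, 0, 0], "delta_rot": [0, 0, 0]},
  ],
)

```text
t: 3.65
ee_pos: [0.4638, 0.1162, 0.0245]
tool_rot: [-180.0, -0.0, 89.3]
contact_force: [0.9, 1.7, -1.4]
width: 0.05
gripper_force: 0.6
```

Request:
jog_arm(
  commands=[
    {"slide": [-0.022, -0.001, 0], "delta_rot": [0, 0, 0]},
    {"slide": [-0.022, 0, 0], "delta_rot": [0, 0, 0]},
    {"slide": [-0.012, 0, 0], "delta_rot": [0, 0, 0]},
    {"slide": [0, 0, 0], "delta_rot": [0, 0, 0]},
  ],
)

```text
t: 4.15
ee_pos: [0.4625, 0.0604, 0.0245]
tool_rot: [-180.0, 0.0, 89.1]
contact_force: [0.3, 0.2, -0.8]
width: 0.0501
gripper_force: 0.0
```

```bash
python3 - <<'E'
from plan import *
p,r=pose(); print(p)
# back out & up, then behind B with standoff .058 along (.77,.64)
p,r=rows(p,r,[p[0]+.01,.25,.13],down(75),4)
print();p,r=rows(p,r,[.577+.058*.77,.274+.058*.64+.03,.13],down(39.7),4)
print();p,r=rows(p,r,[.577+.058*.77,.274+.058*.64,.024],down(39.7),3)
E
```

```text
[0.46251349 0.06040744 0.02454974]
{"slide":[0.0474, 0.0017, -0.0264],"delta_rot":[-0.0, 0.0, 0.062]} 
{"slide":[0.0474, -0.0012, -0.0264],"delta_rot":[-0.0, 0.0, 0.062]} 
{"slide":[0.0473, -0.0041, -0.0264],"delta_rot":[-0.0, 0.0, 0.062]} 
{"slide":[0.047, -0.007, -0.0263],"delta_rot":[-0.0, 0.0, 0.062]} 

{"slide":[0.0317, 0.0301, -0.0],"delta_rot":[-0.0, 0.0, 0.154]} 
{"slide":[0.0359, 0.0248, -0.0],"delta_rot":[-0.0, 0.0, 0.154]} 
{"slide":[0.0393, 0.019, -0.0],"delta_rot":[-0.0, 0.0, 0.154]} 
{"slide":[0.0418, 0.0128, -0.0001],"delta_rot":[-0.0, 0.0, 0.154]} 

{"slide":[-0.0063, 0.0077, 0.0353],"delta_rot":[0.0, 0.0, -0.001]} 
{"slide":[-0.0064, 0.0077, 0.0354],"delta_rot":[0.0, 0.0, -0.001]} 
{"slide":[-0.0064, 0.0077, 0.0353],"delta_rot":[0.0, 0.0, -0.001]}
```

Request:
jog_arm(
  commands=[
    {"slide": [0.047, 0.002, -0.026], "delta_rot": [0, 0, 0.062]},
    {"slide": [0.047, -0.001, -0.026], "delta_rot": [0, 0, 0.062]},
    {"slide": [0.047, -0.004, -0.026], "delta_rot": [0, 0, 0.062]},
    {"slide": [0.047, -0.007, -0.026], "delta_rot": [0, 0, 0.062]},
    {"slide": [0.032, 0.03, 0], "delta_rot": [0, 0, 0.154]},
  ],
)

```text
t: 4.78
ee_pos: [0.5083, 0.2791, 0.1303]
tool_rot: [-179.9, -0.2, 66.4]
contact_force: [0.9, 0.7, -0.4]
width: 0.05
gripper_force: 0.0
```

Request:
jog_arm(
  commands=[
    {"slide": [0.036, 0.025, 0], "delta_rot": [0, 0, 0.154]},
    {"slide": [0.039, 0.019, 0], "delta_rot": [0, 0, 0.154]},
    {"slide": [0.042, 0.013, 0], "delta_rot": [0, 0, 0.154]},
    {"slide": [0, 0, 0], "delta_rot": [0, 0, 0]},
  ],
)

```text
t: 5.28
ee_pos: [0.6232, 0.344, 0.1271]
tool_rot: [179.9, -0.0, 39.9]
contact_force: [-0.7, -0.4, 0.4]
width: 0.0501
gripper_force: 0.0
```

```bash
python3 - <<'E'
from plan import *; import meas
p,d=viewer.read_camera("top");P=cloud("top",d);meas.run(p,P); cv2.imwrite("pics/t2.png",cv2.resize(p[120:280,100:340],None,fx=3.3,fy=3.3))
z=P[...,2];hs=cv2.cvtColor(p,cv2.COLOR_BGR2HSV)
for nm,a,b in(("orange",5,20),("yellow",22,35),("teal",80,100)):
    m=((hs[...,0]>a)&(hs[...,0]<b)&(hs[...,1]>150)&(z>.05)&(z<.085)).astype(np.uint8)
    n,l,s,c=cv2.connectedComponentsWithStats(m)
    for i in range(1,n):
        if s[i,4]>100: print(nm,onz("top",*c[i],.068).round(3))
print(sensors.state()["q"])
p,r=pose(); print(p)
p,r=rows(p,r,[.577+.058*.77,.274+.058*.64,.024],down(39.7),4)
u=np.array([.77,.64]);t=np.array([.473,.190])+.0455*u
print(t);p,r=rows(p,r,[*t,.024],down(39.7),8)
E
```

```text
white [168 187  26  26 530] [180.1 199.5] z 0.0676 xy [0.577  0.2743 0.0676] circ [0.5768 0.2743 0.0676] 12.988645553588867
white [271 200  39  13 329] [287. 207.] z 0.0752 xy [ 0.5565 -0.0977  0.0752] circ [ 0.5583 -0.1082  0.0752] 19.52572250366211
white [242 222  26  26 535] [254.7 234.3] z 0.0674 xy [0.4603 0.013  0.0674] circ [0.4604 0.0127 0.0674] 13.093152046203613
orange [0.72  0.195 0.068]
yellow [0.783 0.072 0.068]
teal [0.749 0.352 0.068]
[-47.76107229  50.18868448  32.83181029  81.127392   -29.56934746
  57.45493454 -58.42311073]
[0.62171189 0.34246181 0.12722573]
{"slide":[-0.005, 0.006, 0.0258],"delta_rot":[0.0, 0.0, 0.001]} 
{"slide":[-0.005, 0.006, 0.0258],"delta_rot":[0.0, 0.0, 0.001]} 
{"slide":[-0.005, 0.006, 0.0258],"delta_rot":[0.0, 0.0, 0.001]} 
{"slide":[-0.0049, 0.006, 0.0259],"delta_rot":[0.0, 0.0, 0.001]} 
[0.508035 0.21912 ]
{"slide":[-0.0183, -0.0002, 0.0],"delta_rot":[0.0, 0.0, -0.0]} 
{"slide":[-0.0183, -0.0002, 0.0],"delta_rot":[0.0, 0.0, -0.0]} 
{"slide":[-0.0183, -0.0002, 0.0],"delta_rot":[0.0, 0.0, -0.0]} 
{"slide":[-0.0183, -0.0002, 0.0],"delta_rot":[0.0, 0.0, -0.0]} 
{"slide":[-0.0183, -0.0002, 0.0],"delta_rot":[0.0, 0.0, -0.0]} 
{"slide":[-0.0182, -0.0002, 0.0001],"delta_rot":[0.0, 0.0, -0.0]} 
{"slide":[-0.0183, -0.0002, 0.0],"delta_rot":[0.0, 0.0, -0.0]} 
{"slide":[-0.0182, -0.0002, 0.0001],"delta_rot":[0.0, 0.0, -0.0]}
```

View pics/t2.png

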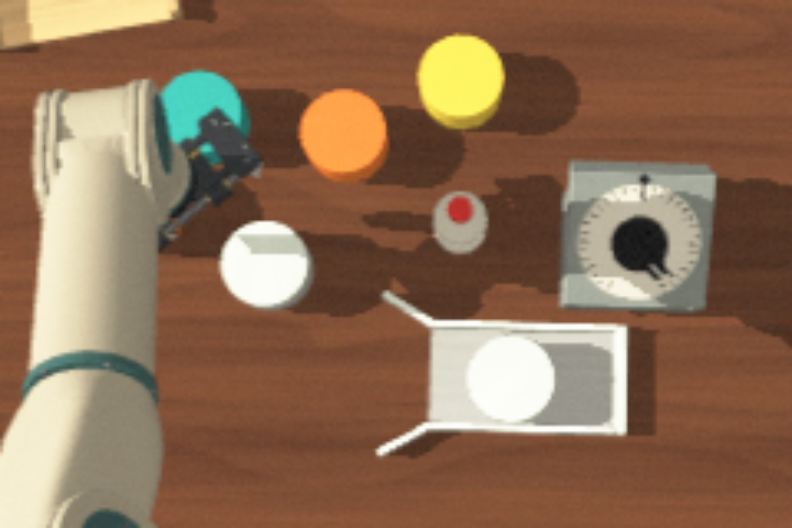

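Tin A is in the lane at crop (510,378), and tin B at (265,265) is untouched with the gripper behind it. I lower the gripper and push B.

Request:
jog_arm(
  commands=[
    {"slide": [-0.005, 0.006, 0.026], "delta_rot": [0, 0, 0]},
    {"slide": [-0.005, 0.006, 0.026], "delta_rot": [0, 0, 0]},
    {"slide": [-0.005, 0.006, 0.026], "delta_rot": [0, 0, 0]},
    {"slide": [-0.005, 0.006, 0.025], "delta_rot": [0, 0, 0]},
    {"slide": [0, 0, 0], "delta_rot": [0, 0, 0]},
  ],
)

```text
t: 5.95
ee_pos: [0.6194, 0.3086, 0.0239]
tool_rot: [-179.9, 0.3, 39.7]
contact_force: [0.5, 0.0, -0.1]
width: 0.0496
gripper_force: 0.0
```

Request:
jog_arm(
  commands=[
    {"slide": [-0.01, 0, 0], "delta_rot": [0, 0, 0]},
    {"slide": [-0.02, 0, 0], "delta_rot": [0, 0, 0]},
    {"slide": [-0.022, 0, 0], "delta_rot": [0, 0, 0]},
    {"slide": [-0.022, 0, 0], "delta_rot": [0, 0, 0]},
    {"slide": [-0.022, 0, 0], "delta_rot": [0, 0, 0]},
  ],
)

```text
t: 6.58
ee_pos: [0.5484, 0.2494, 0.0272]
tool_rot: [180.0, -0.2, 39.8]
contact_force: [0.2, 0.2, -1.0]
width: 0.0498
gripper_force: 0.7
```

Request:
jog_arm(
  commands=[
    {"slide": [-0.022, 0, 0], "delta_rot": [0, 0, 0]},
    {"slide": [-0.018, 0, 0], "delta_rot": [0, 0, 0]},
    {"slide": [-0.01, 0, 0], "delta_rot": [0, 0, 0]},
    {"slide": [0, 0, 0], "delta_rot": [0, 0, 0]},
  ],
)

```text
t: 7.08
ee_pos: [0.5099, 0.2171, 0.0264]
tool_rot: [-180.0, -0.1, 39.7]
contact_force: [-0.3, 0.3, -0.2]
width: 0.0498
gripper_force: 0.0
```

```bash
python3 - <<'E'
from plan import *; import meas
p,d=viewer.read_camera("top");P=cloud("top",d);meas.run(p,P); cv2.imwrite("pics/t3.png",cv2.resize(p[120:280,100:340],None,fx=3.3,fy=3.3))
print(sensors.state()["q"]); p,r=pose(); print(p)
E
```

```text
white [271 200  43  14 407] [290.7 207.4] z 0.0741 xy [ 0.5555 -0.1109  0.0741] circ [ 0.5621 -0.1149  0.0741] 21.59324836730957
white [192 219  26  24 404] [206.2 231.6] z 0.0678 xy [0.4669 0.1807 0.0678] circ [0.4718 0.1871 0.0678] 12.984845161437988
white [242 222  26  26 539] [254.7 234.4] z 0.0678 xy [0.4601 0.0131 0.0678] circ [0.4604 0.0128 0.0678] 13.093152046203613
[-41.18239872  46.71250847  24.11093424 110.84951921 -36.4210149
  30.10081815 -41.86906547]
[0.51008125 0.21729282 0.02611299]
```

```bash
python3 - <<'E'
from plan import *
p,r=pose(); t=np.array([.472,.187]); 
for a in np.linspace(39.7,89.2,7)[1:]:
    c=t+.058*np.array([np.cos(np.radians(a)),np.sin(np.radians(a))]); p,r=rows(p,r,[*c,.025],down(a),1)
print(p);p,r=rows(p,r,[.4667,.095,.025],down(89.2),7)
E
```

```text
{"slide":[0.0088, -0.0093, 0.0011],"delta_rot":[-0.0, -0.001, -0.144]} 
{"slide":[-0.0006, -0.0084, 0.0],"delta_rot":[-0.0, 0.0, -0.144]} 
{"slide":[-0.0006, -0.0083, 0.0],"delta_rot":[-0.0, 0.0, -0.144]} 
{"slide":[-0.0006, -0.0083, 0.0],"delta_rot":[-0.0, 0.0, -0.144]} 
{"slide":[-0.0006, -0.0084, 0.0],"delta_rot":[-0.0, 0.0, -0.144]} 
{"slide":[-0.0006, -0.0083, 0.0],"delta_rot":[-0.0, 0.0, -0.144]} 
[0.47279711 0.24503454 0.0250304 ]
{"slide":[-0.0214, -0.0006, 0.0],"delta_rot":[-0.0, 0.0, 0.0]} 
{"slide":[-0.0215, -0.0006, 0.0],"delta_rot":[-0.0, 0.0, 0.0]} 
{"slide":[-0.0214, -0.0006, 0.0],"delta_rot":[-0.0, 0.0, 0.0]} 
{"slide":[-0.0215, -0.0006, 0.0],"delta_rot":[-0.0, 0.0, 0.0]} 
{"slide":[-0.0214, -0.0006, 0.0],"delta_rot":[-0.0, 0.0, 0.0]} 
{"slide":[-0.0215, -0.0005, 0.0],"delta_rot":[-0.0, 0.0, 0.0]} 
{"slide":[-0.0214, -0.0006, 0.0],"delta_rot":[-0.0, 0.0, 0.0]}
```

Request:
jog_arm(
  commands=[
    {"slide": [0.012, 0, 0], "delta_rot": [0, 0, 0]},
    {"slide": [-0.003, -0.009, 0.001], "delta_rot": [0, 0, -0.173]},
    {"slide": [-0.001, -0.01, 0], "delta_rot": [0, 0, -0.173]},
    {"slide": [-0.001, -0.01, 0], "delta_rot": [0, 0, -0.173]},
    {"slide": [-0.001, -0.01, 0], "delta_rot": [0, 0, -0.173]},
  ],
)

```text
t: 7.75
ee_pos: [0.4846, 0.2432, 0.0241]
tool_rot: [180.0, -0.0, 79.7]
contact_force: [-0.2, -0.3, -1.2]
width: 0.0498
gripper_force: 0.0
```

Request:
jog_arm(
  commands=[
    {"slide": [-0.001, -0.015, 0], "delta_rot": [0, 0, -0.173]},
    {"slide": [0, 0, 0], "delta_rot": [0, 0, 0]},
  ],
)

```text
t: 8.0
ee_pos: [0.4687, 0.2448, 0.0242]
tool_rot: [-179.9, -0.0, 89.2]
contact_force: [1.3, -0.4, -0.4]
width: 0.0498
gripper_force: 0.0
```

Request:
jog_arm(
  commands=[
    {"slide": [-0.015, 0, 0], "delta_rot": [0, 0, 0]},
    {"slide": [-0.022, 0, 0], "delta_rot": [0, 0, 0]},
    {"slide": [-0.022, 0, 0], "delta_rot": [0, 0, 0]},
    {"slide": [-0.022, 0, 0], "delta_rot": [0, 0, 0]},
    {"slide": [-0.012, 0, 0], "delta_rot": [0, 0, 0]},
  ],
)

```text
t: 8.62
ee_pos: [0.4687, 0.1489, 0.0245]
tool_rot: [180.0, 0.0, 89.0]
contact_force: [0.3, 1.6, -0.0]
width: 0.0502
gripper_force: 0.7
```

Request:
jog_arm(
  commands=[
    {"slide": [-0.015, 0, 0], "delta_rot": [0, 0, 0]},
    {"slide": [-0.016, 0, 0], "delta_rot": [0, 0, 0]},
    {"slide": [-0.016, 0, 0], "delta_rot": [0, 0, 0]},
    {"slide": [-0.012, 0, 0], "delta_rot": [0, 0, 0]},
    {"slide": [0, 0, 0], "delta_rot": [0, 0, 0]},
  ],
)

```text
t: 9.25
ee_pos: [0.4669, 0.0899, 0.0245]
tool_rot: [-180.0, 0.1, 89.1]
contact_force: [-0.6, -0.2, -0.5]
width: 0.0501
gripper_force: 0.0
```

```bash
python3 - <<'E'
from plan import *; import meas
p,d=viewer.read_camera("top");P=cloud("top",d);meas.run(p,P); cv2.imwrite("pics/t4.png",cv2.resize(p[120:280,100:340],None,fx=3.3,fy=3.3))
E
```

```text
white [271 199  43  15 405] [290.9 207.3] z 0.0743 xy [ 0.5555 -0.1114  0.0743] circ [ 0.5638 -0.1152  0.0743] 21.58713150024414
white [245 220  40  29 807] [265.  234.7] z 0.0675 xy [ 0.4597 -0.0226  0.0675] circ [ 0.4623 -0.017   0.0675] 21.490102767944336
```

Request:
jog_arm(
  commands=[
    {"slide": [-0.004, 0, 0], "delta_rot": [0, 0, 0]},
    {"slide": [-0.004, 0, 0], "delta_rot": [0, 0, 0]},
    {"slide": [0, 0, 0], "delta_rot": [0, 0, 0]},
  ],
)

```text
t: 9.68
ee_pos: [0.4673, 0.0841, 0.0245]
tool_rot: [180.0, -0.0, 89.3]
contact_force: [1.7, 1.9, -1.1]
width: 0.0495
gripper_force: 1.1
```

Request:
jog_arm(
  commands=[
    {"slide": [-0.002, 0, 0], "delta_rot": [0, 0, 0]},
    {"slide": [0, 0, 0], "delta_rot": [0, 0, 0]},
  ],
)

```text
t: 9.93
ee_pos: [0.4672, 0.0821, 0.0245]
tool_rot: [180.0, -0.0, 89.3]
contact_force: [2.5, 3.6, -2.3]
width: 0.05
gripper_force: 1.6
```

Request:
jog_arm(
  commands=[
    {"slide": [-0.002, 0, 0], "delta_rot": [0, 0, 0]},
    {"slide": [0, 0, 0], "delta_rot": [0, 0, 0]},
  ],
)

```text
t: 10.18
ee_pos: [0.467, 0.0798, 0.0245]
tool_rot: [180.0, 0.0, 89.2]
contact_force: [0.8, 2.9, -2.1]
width: 0.0504
gripper_force: 1.6
```

Request:
jog_arm(
  commands=[
    {"slide": [-0.003, 0, 0], "delta_rot": [0, 0, 0]},
    {"slide": [0, 0, 0], "delta_rot": [0, 0, 0]},
  ],
)

```text
t: 10.42
ee_pos: [0.4675, 0.0793, 0.0246]
tool_rot: [179.9, -0.2, 89.4]
contact_force: [0.9, 7.7, -1.2]
width: 0.0499
gripper_force: 4.1
```

Request:
jog_arm(
  commands=[
    {"slide": [-0.002, 0, 0], "delta_rot": [0, 0, 0]},
    {"slide": [0, 0, 0], "delta_rot": [0, 0, 0]},
  ],
)

```text
t: 10.68
ee_pos: [0.4675, 0.0792, 0.0247]
tool_rot: [179.9, -0.3, 89.5]
contact_force: [1.9, 13.1, -0.4]
width: 0.0501
gripper_force: 5.7
```

```bash
python3 - <<'E'
from plan import *; import meas
p,d=viewer.read_camera("top");P=cloud("top",d);meas.run(p,P); cv2.imwrite("pics/t5.png",cv2.resize(p[185:265,205:315],None,fx=7,fy=7,interpolation=cv2.INTER_CUBIC))
E
```

```text
white [271 198  43  16 381] [291.3 207.3] z 0.0738 xy [ 0.5558 -0.113   0.0738] circ [ 0.5674 -0.1153  0.0738] 21.840429306030273
white [251 220  37  29 748] [269.2 234.8] z 0.0677 xy [ 0.4595 -0.037   0.0677] circ [ 0.4651 -0.0313  0.0677] 20.338809967041016
```

View pics/t5.png

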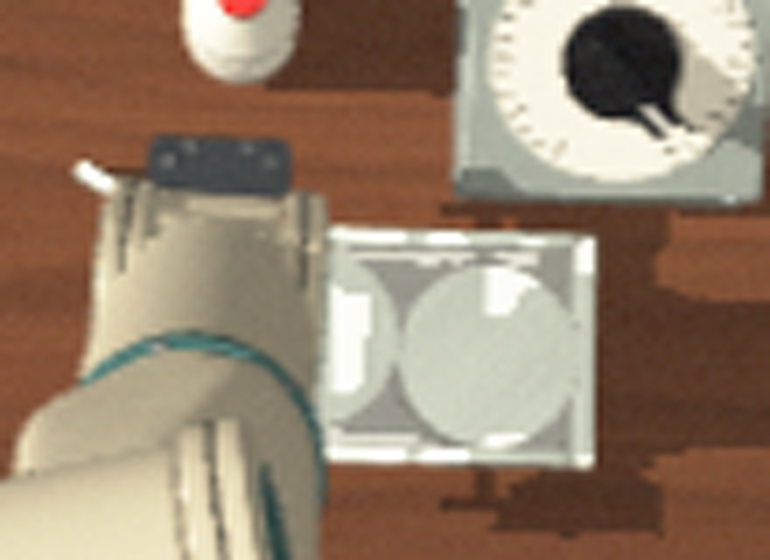

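Both tins are seated: A sits against the stop at crop (490,355) with B touching it, and the force rose to 13 N as contact firmed up. I retreat and plan the knob grasp.

```bash
cat > knob.py <<'E'
from plan import *
yaw=-.014
W=R.from_euler("z",yaw); 
n=W.apply([-np.sin(np.radians(28)),0,np.cos(np.radians(28))]); e=W.apply([np.cos(np.radians(28)),0,np.sin(np.radians(28))]); y=np.cross(n,e)
c=np.array([.603,-.117,.1005])
def kpose(ang,h):
    a=np.radians(ang); b=np.cos(a)*e-np.sin(a)*y; x=-b; z=-n
    return c+n*h, R.from_matrix(np.c_[x,np.cross(z,x),z])
E
python3 - <<'E'
from knob import *
p,r=pose()
p,r=rows(p,r,p+[0,.012,0],r,1)
p,r=rows(p,r,[.46,.08,.20],r,3);print()
t,tr=kpose(145,.10); print(t,tr.as_euler("xyz",degrees=True))
p,r=rows(p,r,t,tr,8)
E
```

```text
{"slide":[0.012, -0.0001, 0.0001],"delta_rot":[0.0, 0.0, 0.0]} 
{"slide":[-0.0035, -0.0024, -0.0585],"delta_rot":[0.0, 0.0, 0.0]} 
{"slide":[-0.0035, -0.0024, -0.0584],"delta_rot":[0.0, 0.0, 0.0]} 
{"slide":[-0.0034, -0.0024, -0.0585],"delta_rot":[0.0, 0.0, 0.0]} 

[ 0.55605744 -0.11634276  0.18879476] [163.03955214 -22.61696044  37.61347477]
{"slide":[-0.0244, 0.0122, 0.0013],"delta_rot":[-0.057, 0.029, 0.118]} 
{"slide":[-0.0229, 0.015, 0.0014],"delta_rot":[-0.057, 0.029, 0.118]} 
{"slide":[-0.021, 0.0175, 0.0017],"delta_rot":[-0.057, 0.029, 0.118]} 
{"slide":[-0.0189, 0.0197, 0.0022],"delta_rot":[-0.057, 0.029, 0.118]} 
{"slide":[-0.0165, 0.0216, 0.0028],"delta_rot":[-0.057, 0.029, 0.118]} 
{"slide":[-0.0139, 0.0233, 0.0036],"delta_rot":[-0.057, 0.029, 0.118]} 
{"slide":[-0.0112, 0.0245, 0.0047],"delta_rot":[-0.057, 0.029, 0.118]} 
{"slide":[-0.0085, 0.0254, 0.0058],"delta_rot":[-0.057, 0.029, 0.118]}
```

Request:
jog_arm(
  commands=[
    {"slide": [0.018, 0, 0], "delta_rot": [0, 0, 0]},
    {"slide": [0, 0, -0.03], "delta_rot": [0, 0, 0]},
    {"slide": [0, -0.003, -0.05], "delta_rot": [0, 0, 0]},
    {"slide": [-0.006, -0.004, -0.05], "delta_rot": [0, 0, 0]},
    {"slide": [-0.004, 0, -0.045], "delta_rot": [0, 0, 0]},
  ],
)

```text
t: 11.35
ee_pos: [0.4585, 0.0814, 0.2009]
tool_rot: [-179.9, 0.1, 89.1]
contact_force: [0.4, 0.5, -1.0]
width: 0.0501
gripper_force: 0.0
```

Request:
jog_arm(
  commands=[
    {"slide": [-0.024, 0.012, 0.001], "delta_rot": [-0.057, 0.029, 0.118]},
    {"slide": [-0.023, 0.015, 0.001], "delta_rot": [-0.057, 0.029, 0.118]},
    {"slide": [-0.021, 0.018, 0.002], "delta_rot": [-0.057, 0.029, 0.118]},
    {"slide": [-0.019, 0.02, 0.002], "delta_rot": [-0.057, 0.029, 0.118]},
    {"slide": [0, 0, 0], "delta_rot": [0, 0, 0]},
  ],
)

```text
t: 11.98
ee_pos: [0.5063, -0.0183, 0.1944]
tool_rot: [169.0, -9.3, 62.7]
contact_force: [-1.0, 1.0, -1.8]
width: 0.0497
gripper_force: 0.0
```

```bash
python3 - <<'E'
from knob import *
p,r=pose();print(p,sensors.state()["q"].round(1))
t,tr=kpose(145,.10); p,r=rows(p,r,t,tr,4)
E
```

```text
[ 0.50628055 -0.01825152  0.19436067] [-11.6  21.1  17.2 124.2 -25.7  23.8  -1.9]
{"slide":[-0.0161, 0.0221, 0.0031],"delta_rot":[-0.056, 0.03, 0.116]} 
{"slide":[-0.0135, 0.0237, 0.0039],"delta_rot":[-0.056, 0.03, 0.116]} 
{"slide":[-0.0108, 0.0248, 0.0049],"delta_rot":[-0.056, 0.03, 0.116]} 
{"slide":[-0.0081, 0.0257, 0.006],"delta_rot":[-0.056, 0.03, 0.116]}
```

Request:
jog_arm(
  commands=[
    {"slide": [-0.016, 0.022, 0.003], "delta_rot": [-0.056, 0.03, 0.116]},
    {"slide": [-0.014, 0.024, 0.004], "delta_rot": [-0.056, 0.03, 0.116]},
    {"slide": [-0.011, 0.025, 0.005], "delta_rot": [-0.056, 0.03, 0.116]},
    {"slide": [-0.008, 0.026, 0.006], "delta_rot": [-0.056, 0.03, 0.116]},
    {"slide": [0, 0, 0], "delta_rot": [0, 0, 0]},
  ],
)

```text
t: 12.6
ee_pos: [0.559, -0.1058, 0.1996]
tool_rot: [164.3, -21.0, 39.9]
contact_force: [-0.4, 0.2, 0.9]
width: 0.05
gripper_force: 0.0
```

```bash
python3 - <<'E'
from knob import *
p,r=pose();print(p,sensors.state()["q"].round(1))
t,tr=kpose(145,.10); print(t,tr.as_euler("xyz",degrees=True), r.inv().apply(t-p),(r.inv()*tr).as_rotvec())
p,d=viewer.read_camera("top");cv2.imwrite("pics/t6.png",cv2.resize(p[155:235,245:345],None,fx=5,fy=5,interpolation=cv2.INTER_CUBIC))
s,d=viewer.read_camera("scene")
cv2.imwrite("pics/ts6.png",np.hstack([cv2.resize(p[155:235,255:335],(390,390),interpolation=cv2.INTER_CUBIC),cv2.resize(s[130:230,160:260],(390,390),interpolation=cv2.INTER_CUBIC)]))
E
```

```text
[ 0.55903414 -0.10575814  0.19960907] [  0.9  22.6  14.4 126.3 -62.9  13.5  19.6]
[ 0.55605744 -0.11634276  0.18879476] [163.03955214 -22.61696044  37.61347477] [-0.01234732  0.00411707  0.00827269] [-0.03652356  0.01677959  0.04409471]
```

View pics/ts6.png

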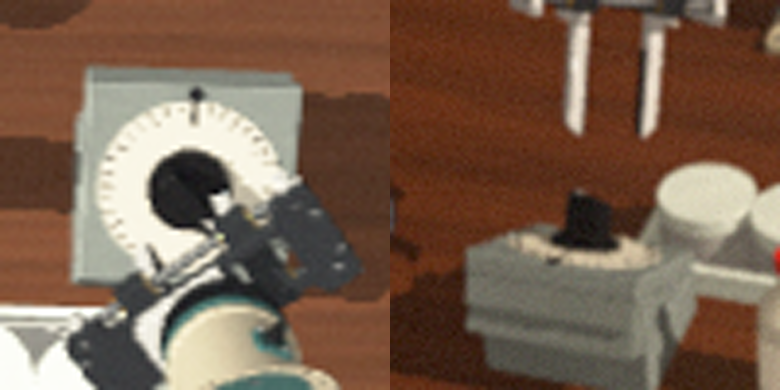

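The gripper is above the knob at the right orientation, but joints 5 and 6 are at their limits (-63° and 13.5°). I'll fit the arm kinematics from the logged poses to find a usable arm posture.

```bash
cat > kin.py <<'E'
from knob import *
from scipy.optimize import least_squares
import itertools
D=[([-73.9,36.055,2.204,86.995,-1.547,57.082,-1.145],[.2207,.6107,.2126],[-179.9,0,160.13]),
([-47.761,50.189,32.832,81.127,-29.569,57.455,-58.423],[.62171,.34246,.12723],[179.9,0,39.9]),
([-41.182,46.712,24.111,110.85,-36.421,30.101,-41.869],[.51008,.21729,.02611],[-180,-.1,39.7]),
([-11.6,21.1,17.2,124.2,-25.7,23.8,-1.9],[.50628,-.01825,.19436],[169,-9.3,62.7]),
([.9,22.6,14.4,126.3,-62.9,13.5,19.6],[.55903,-.10576,.19961],[164.3,-21,39.9])]
LO=np.array([-175.42,-21.48,-71.46,10.55,-63.04,13.31,-168.57]);HI=np.array([175.42,121.26,75.88,141.38,243.04,113.54,168.57])
def fk(q,L,s,off=90):
    d1,a1,d3,a3,d5,a5,d7,a7=L; q=np.radians(q); p=np.array([0,0,d1.real]);r=R.from_euler("z",s[0]*q[0])
    for ax,an,v in(("y",q[1],(a1,0,0)),("z",s[1]*q[2],(0,0,d3)),("y",q[3],(a3,0,0)),("z",s[2]*q[4],(-a3*0,0,d5)),("y",q[5],(a5,0,0)),("z",s[3]*q[6]+np.radians(off),(a7,0,d7))):
        # offset v applied before rotation
        p=p+r.apply(v); r=r*R.from_euler(ax,an)
    return p,r
def res(L,s,off):
    o=[]
    for q,t,e in D:
        p,r=fk(q,L[:8],s,off+L[8]); o+=[*((p-t)*10),*(R.from_euler("xyz",e,degrees=True).inv()*r).as_rotvec()]
    return np.array(o)
if __name__=="__main__":
    best=[]
    for s in itertools.product([1,-1],repeat=4):
        for off in(90,-90):
            f=least_squares(res,[.3,0,.3,0,.3,0,.25,0,0],args=(s,off)); best.append((f.cost,s,off,f.x))
    best.sort(key=lambda b:b[0])
    for b in best[:2]: print(b[0],b[1],b[2],b[3].round(4))
    np.save("kin.npy",np.r_[best[0][3],best[0][1],best[0][2]]); print(res(best[0][3],best[0][1],best[0][2]).round(3).reshape(-1,6))
E
python3 kin.py
```

```text
0.045366218881487 (-1, -1, -1, -1) 90 [ 0.359  -0.0312  0.5537  0.0103  0.3889 -0.0105  0.3809 -0.0175  0.0115]
0.04536621888148702 (-1, -1, -1, -1) -90 [ 3.590000e-01 -3.120000e-02  5.537000e-01  1.030000e-02  3.889000e-01
 -1.050000e-02  3.809000e-01 -1.750000e-02  1.800115e+02]
[[-0.244  0.106  0.04   0.    -0.     0.   ]
 [-0.022 -0.002 -0.02   0.002 -0.002  0.001]
 [-0.029 -0.033 -0.062  0.    -0.001 -0.   ]
 [ 0.055  0.075  0.034  0.001 -0.     0.   ]
 [-0.043 -0.015  0.007  0.001  0.001 -0.001]]
```

```bash
sed -i 's/d1,a1,d3,a3,d5,a5,d7,a7=L/d1,a1,d3,a3,d5,a5,d7,a7,a4,by,b2,b3=L/; s/(-a3\*0,0,d5)/(a4,b2,d5)/; s/(a1,0,0)/(a1,by,0)/; s/(a7,0,d7)/(a7,b3,d7)/; s/L\[:8\]/L[:12]/; s/off+L\[8\]/off+L[12]/; s/,.25,0,0\]/,.25,0,0,0,0,0,0]/' kin.py; sed -i 's/return np.array(o)/return np.array(o+list(.02*np.array(L[[1,5,7,9,10,11]])))/; s/),best\[0\]\[2\])/)/; s/best\[0\]\[2\]).round(3).reshape/best[0][2])[:30].round(3).reshape/' kin.py; python3 kin.py
```

```text
1.4005946348313982e-05 (-1, -1, -1, -1) 90 [ 3.381e-01  5.000e-04  5.627e-01 -3.000e-04  3.812e-01 -4.500e-03
  3.736e-01  1.900e-03  3.900e-03 -1.100e-02 -1.630e-02 -8.000e-04
  1.150e-02]
1.40059463483168e-05 (-1, -1, -1, -1) -90 [ 3.381000e-01  5.000000e-04  5.627000e-01 -3.000000e-04  3.812000e-01
 -4.500000e-03  3.736000e-01  1.900000e-03  3.900000e-03 -1.100000e-02
 -1.630000e-02 -8.000000e-04  1.800115e+02]
[[-0.     0.     0.     0.    -0.     0.   ]
 [-0.001  0.    -0.001  0.002 -0.002  0.001]
 [ 0.002 -0.002  0.001  0.    -0.001 -0.   ]
 [-0.001  0.001 -0.001  0.001 -0.     0.   ]
 [ 0.001  0.001 -0.     0.001  0.001 -0.001]]
```

```bash
sed -i 's/np.save("kin.npy".*/np.save("kin.npy",best[0][3]) if 1 else 0/' kin.py; python3 kin.py >/dev/null; cat > ik.py <<'E'
from kin import *
L=np.load("kin.npy"); S=(-1,)*4
def F(q): return fk(q,L[:12],S,90+L[12])
def ik(tp,tr,q0,fix=None,lam=0.0,lim=1.0):
    def f(q):
        p,r=F(q); o=[*((p-tp)*20),*(tr.inv()*r).as_rotvec()*2]
        if fix is not None: o.append((q[fix[0]]-fix[1])*.05)
        return np.array(o+list(lam*(q-q0)))
    g=least_squares(f,np.clip(q0,LO+1.2,HI-1.2),bounds=(LO+lim,HI-lim)); p,r=F(g.x)
    return g.x,np.linalg.norm(p-tp)*1e3,np.degrees(np.linalg.norm((tr.inv()*r).as_rotvec()))
E
python3 - <<'E'
from ik import *
rng=np.random.default_rng(0)
qn=np.array(sensors.state()["q"])
for h in(.022,.10):
  for ang in(145,0):
    tp,tr=kpose(ang,h); out=[]
    for q3 in range(-70,75,10):
        for q0 in [qn,[10,20,q3,125,60,20,0],[-10,20,q3,125,120,20,-90],[20,30,q3,120,180,20,-100]]:
            q0=np.array(q0,float);q0[2]=q3
            q,a,b=ik(tp,tr,q0,(2,q3))
            if a<2 and b<1: out.append(tuple(q.round(0).astype(int)))
    print(h,ang); [print(o) for o in sorted(set(out),key=lambda o:o[2])]
E
```

```text
0.022 145
(np.int64(54), np.int64(53), np.int64(-70), np.int64(126), np.int64(101), np.int64(45), np.int64(-136))
(np.int64(50), np.int64(47), np.int64(-60), np.int64(126), np.int64(102), np.int64(35), np.int64(-140))
(np.int64(45), np.int64(42), np.int64(-50), np.int64(126), np.int64(105), np.int64(27), np.int64(-145))
(np.int64(39), np.int64(38), np.int64(-40), np.int64(126), np.int64(111), np.int64(20), np.int64(-151))
(np.int64(32), np.int64(36), np.int64(-30), np.int64(127), np.int64(121), np.int64(14), np.int64(-163))
0.022 0
(np.int64(54), np.int64(53), np.int64(-70), np.int64(126), np.int64(101), np.int64(45), np.int64(9))
(np.int64(50), np.int64(47), np.int64(-60), np.int64(126), np.int64(102), np.int64(35), np.int64(5))
(np.int64(45), np.int64(42), np.int64(-50), np.int64(126), np.int64(105), np.int64(27), np.int64(0))
(np.int64(39), np.int64(38), np.int64(-40), np.int64(126), np.int64(111), np.int64(20), np.int64(-6))
(np.int64(32), np.int64(36), np.int64(-30), np.int64(127), np.int64(121), np.int64(14), np.int64(-18))
(np.int64(5), np.int64(34), np.int64(10), np.int64(128
[... 280 characters left out ...]
int64(34), np.int64(-60), np.int64(128), np.int64(86), np.int64(26), np.int64(-128))
(np.int64(48), np.int64(30), np.int64(-50), np.int64(128), np.int64(85), np.int64(19), np.int64(-127))
(np.int64(41), np.int64(27), np.int64(-40), np.int64(128), np.int64(83), np.int64(14), np.int64(-126))
0.1 0
(np.int64(58), np.int64(39), np.int64(-70), np.int64(128), np.int64(87), np.int64(35), np.int64(17))
(np.int64(54), np.int64(34), np.int64(-60), np.int64(128), np.int64(86), np.int64(26), np.int64(17))
(np.int64(48), np.int64(30), np.int64(-50), np.int64(128), np.int64(85), np.int64(19), np.int64(18))
(np.int64(41), np.int64(27), np.int64(-40), np.int64(128), np.int64(83), np.int64(14), np.int64(19))
```

```bash
cat > sim.py <<'E'
from ik import *
def jac(q):
    p,r=F(q);J=np.zeros((6,7))
    for i in range(7):
        d=q.copy();d[i]+=.05;p2,r2=F(d);J[:3,i]=(p2-p)/np.radians(.05);J[3:,i]=(r2*r.inv()).as_rotvec()/np.radians(.05)
    return J
def step(q,tp,tr,n=4,lam=1e-3,q0=None,k=0.):
    for i in range(n):
        p,r=F(q);dr=(tr*r.inv()).as_rotvec()/(n-i);dp=(tp-p)/(n-i);J=jac(q)
        Ji=J.T@np.linalg.inv(J@J.T+lam**2*np.eye(6)); dq=Ji@np.r_[dp,dr]
        if q0 is not None: dq+=(np.eye(7)-Ji@J)@np.radians(q0-q)*k
        q=np.clip(q+np.degrees(dq),LO+.2,HI-.2)
    return q
def run(q,rows_,start=None,**kw):
    p,r=F(q) if start is None else start
    for s,d in rows_:
        p=p+r.apply(s); r=r*R.from_rotvec(d); q=step(q,p,r,**kw)
    return q,(p,r)
E
cat > hist.py <<'E'
Z=[0,0,0]
def rz(*l): return [([a,b,c],[0,0,t]) for a,b,c,t in l]
H1=rz((-.041,-.031,.027,.143),(-.045,-.024,.027,.143),(-.048,-.018,.027,.143),(-.05,-.011,.027,.143),(-.051,-.003,.027,.143),(-.051,.004,.027,.143),(0,0,.027,0))
H1+=rz(*[(-.0197,0,0,0)]*8)+rz((.006,.003,0,.095),*[(0,.0065,0,.095)]*3)+rz(*[(-.0225,0,0,0)]*7)
H1+=rz((.047,.002,-.026,.062),(.047,-.001,-.026,.062),(.047,-.004,-.026,.062),(.047,-.007,-.026,.062),(.032,.03,0,.154),(.036,.025,0,.154),(.039,.019,0,.154),(.042,.013,0,.154))
H2=rz(*[(-.005,.006,.0257,0)]*4)+rz(*[(-.0182,0,0,0)]*8)
H3=rz((.012,0,0,0),(-.003,-.009,.001,-.173),*[(-.001,-.01,0,-.173)]*3,(-.001,-.015,0,-.173))+rz(*[(-.0205,0,0,0)]*8)
H3+=rz((.018,0,0,0),(0,0,-.03,0),(0,-.003,-.05,0),(-.006,-.004,-.05,0),(-.004,0,-.045,0))
H3+=[((-.022,.016,.0015),(-.057,.029,.118))]*4
E
python3 - <<'E'
from sim import *; from hist import *
q=np.array(D[0][0])
q0s=dict(none=None,start=np.array(D[0][0]))
for nm in q0s:
  for k in((0,) if nm=="none" else (.01,.05)):
    q,st=run(np.array(D[0][0]),H1,q0=q0s[nm],k=k);print(nm,k);print(q.round(1),D[1][0])
    q,st=run(np.array(D[1][0]),H2,q0=q0s[nm],k=k);print(q.round(1),D[2][0])
    q,st=run(np.array(D[2][0]),H3,q0=q0s[nm],k=k);print(q.round(1),D[3][0])
E
```

```text
none 0
[-46.9  49.8  31.5  81.1 -28.3  57.1 -59.3] [-47.761, 50.189, 32.832, 81.127, -29.569, 57.455, -58.423]
[-41.3  46.9  24.1 110.8 -36.4  30.1 -41.9] [-41.182, 46.712, 24.111, 110.85, -36.421, 30.101, -41.869]
[-12.1  20.9  16.4 124.4 -24.9  23.2  -3.5] [-11.6, 21.1, 17.2, 124.2, -25.7, 23.8, -1.9]
start 0.01
[-47.1  49.9  31.9  81.1 -28.7  57.3 -59. ] [-47.761, 50.189, 32.832, 81.127, -29.569, 57.455, -58.423]
[-41.3  46.9  24.1 110.8 -36.4  30.1 -41.9] [-41.182, 46.712, 24.111, 110.85, -36.421, 30.101, -41.869]
[-13.4  21.1  18.1 124.4 -26.6  23.5  -1.8] [-11.6, 21.1, 17.2, 124.2, -25.7, 23.8, -1.9]
start 0.05
[-47.4  50.1  32.5  81.1 -29.2  57.4 -58.7] [-47.761, 50.189, 32.832, 81.127, -29.569, 57.455, -58.423]
[-41.7  47.1  24.8 110.8 -37.2  30.4 -41.1] [-41.182, 46.712, 24.111, 110.85, -36.421, 30.101, -41.869]
[-15.5  21.4  21.  124.5 -29.3  24.    1. ] [-11.6, 21.1, 17.2, 124.2, -25.7, 23.8, -1.9]
```

```bash
cat > search.py <<'E'
from sim import *
import time
qn=np.array(sensors.state()["q"]); 
rng=np.random.default_rng(1); res_=[]; t0=time.time()
p0,r0=F(qn); tp,tr=kpose(145,.10); tp2,tr2=kpose(145,.12)
def seg(q,a,b,n,**k):
    (p,r),(tp,tr)=a,b; d=(r.inv()*tr).as_rotvec(); m=99; e=0
    for i in range(1,n+1):
        pp=p+(tp-p)*i/n; rr=r*R.from_rotvec(d*i/n); q=step(q,pp,rr,n=2)
        pq,rq=F(q); e=max(e,np.linalg.norm(pq-pp)*1e3+np.degrees((rq.inv()*rr).magnitude()))
        m=min(m,(q-LO).min(),(HI-q).min())
        if e>25: return q,m,e
    return q,m,e
def nrow(a,b): return int(np.ceil(max(np.linalg.norm(a[0]-b[0])/.045,np.degrees((a[1].inv()*b[1]).magnitude())/9,2)))
up=(p0+[-.05,.0,.14],down(60))
qu,mu,eu=seg(qn,(p0,r0),up,8); print("up",qu.round(1),mu,eu,flush=True)
while time.time()-t0<480:
    nv=rng.integers(1,3); path=[up]
    for _ in range(nv):
        t=rng.uniform(10,60);az=rng.uniform(0,2*np.pi)
        path.append((np.array([rng.uniform(.35,.65),rng.uniform(-.35,.35),rng.uniform(.3,.5)]),R.from_rotvec(np.radians(t)*np.array([np.cos(az),np.sin(az),0]))*down(rng.uniform(-20,110))))
    path.append((tp2,tr2)); q=qu; ok=True; N=0; M=99
    for a,b in zip(path,path[1:]):
        n=nrow(a,b);N+=n; q,m,e=seg(q,a,b,n); M=min(m,M)
        if e>8 and b is not path[-1]: ok=False;break
    if not ok: continue
    res_.append((e,q[2],M,N,q,path))
    if e<5 and M>1: print("OK",e.round(1),M.round(1),N,q.round(0),[(a[0].round(3).tolist(),a[1].as_euler("xyz",degrees=True).round(1).tolist()) for a in path[1:-1]],flush=True)
res_.sort(key=lambda a:a[1]); print(len(res_))
for a in res_[:5]: print(a[0].round(1),a[1].round(1),a[2].round(1),a[3],a[4].round(0))
E
timeout 560 python3 search.py
```

```text
up [-20.4  22.   42.   97.6 -15.8  66.5  -4.2] 8.9510046030805 2.3778016421923653
OK 1.7 5.8 28 [  53.   29.  -55.  128.   79.   21. -121.] [([0.371, -0.024, 0.374], [-178.2, -51.3, 96.6]), ([0.405, -0.141, 0.449], [143.6, -22.7, 8.2])]
9551
72.4 -71.3 0.2 27 [ 61.  -8. -71. 138.  17.  14. -63.]
25.6 -57.6 0.2 22 [  41.   -8.  -58.  132.   25.   14. -106.]
1.7 -55.2 5.8 28 [  53.   29.  -55.  128.   79.   21. -121.]
26.6 -42.9 0.2 24 [  18.  -11.  -43.  134.   13.   14. -103.]
35.0 -42.6 0.2 27 [  18.   -3.  -43.  140.   91.   14. -150.]
```

```bash
cat > go.py <<'E'
from sim import *
V={"up":([.509,-.106,.34],[180,0,60]),"v1":([.371,-.024,.374],[-178.2,-51.3,96.6]),"v2":([.405,-.141,.449],[143.6,-22.7,8.2])}
def pth(q,p,r,tp,tr,n):
    tp=np.array(tp);d=np.round((r.inv()*tr).as_rotvec()/n,3);M=99;o=[]
    for i in range(n):
        s=np.round(r.inv().apply(tp-p)/(n-i),3);o.append('{"slide":%s,"delta_rot":%s}'%(s.tolist(),d.tolist()))
        p=p+r.apply(s);r=r*R.from_rotvec(d);q0=q;q=step(q,p,r);M=min(M,(q-LO).min(),(HI-q).min())
        if abs(q-q0).max()>12: print("fast",i,(q-q0).round(0))
    for a in range(0,n,5): print("["+",\n".join(o[a:a+5])+"]")
    print("q",q.round(1),"margin",M.round(1),"|slide|",np.linalg.norm(s),"rot",np.degrees(np.linalg.norm(d)).round(1)); return q,p,r
def V_(k): return V[k][0],R.from_euler("xyz",V[k][1],degrees=True)
E
python3 - <<'E'
from go import *
p,r=pose();q=np.array(sensors.state()["q"])
q,p,r=pth(q,p,r,*V_("up"),9)
q,p,r=pth(q,p,r,*V_("v1"),8)
q,p,r=pth(q,p,r,*V_("v2"),12)
q,p,r=pth(q,p,r,*kpose(145,.12),10)
E
```

```text
fast 0 [ -8.  -0.  11.  -3.  12.   8. -10.]
[{"slide":[0.002, 0.001, -0.016],"delta_rot":[0.037, -0.035, -0.044]},
{"slide":[0.001, 0.001, -0.017],"delta_rot":[0.037, -0.035, -0.044]},
{"slide":[0.0, -0.0, -0.017],"delta_rot":[0.037, -0.035, -0.044]},
{"slide":[-0.0, -0.001, -0.016],"delta_rot":[0.037, -0.035, -0.044]},
{"slide":[-0.001, -0.001, -0.017],"delta_rot":[0.037, -0.035, -0.044]}]
[{"slide":[-0.001, -0.002, -0.016],"delta_rot":[0.037, -0.035, -0.044]},
{"slide":[-0.002, -0.003, -0.016],"delta_rot":[0.037, -0.035, -0.044]},
{"slide":[-0.002, -0.003, -0.016],"delta_rot":[0.037, -0.035, -0.044]},
{"slide":[-0.003, -0.004, -0.016],"delta_rot":[0.037, -0.035, -0.044]}]
q [-20.   22.   41.5  97.3 -15.7  66.8  -4. ] margin 7.9 |slide| 0.01676305461424021 rot 3.9
[{"slide":[0.0, -0.02, -0.004],"delta_rot":[0.039, 0.107, -0.076]},
{"slide":[0.002, -0.02, -0.003],"delta_rot":[0.039, 0.107, -0.076]},
{"slide":[0.004, -0.02, -0.002],"delta_rot":[0.039, 0.107, -0.076]},
{"slide":[0.006, -0.02, -0.001],"delta_rot":[0.039, 0.107, -0.076]},
{"slide":[0.007, -0.019, 0.0],"delta_rot":[0.039,
[... 1714 characters left out ...]
16, 0.023],"delta_rot":[0.053, 0.022, -0.043]},
{"slide":[0.004, -0.014, 0.024],"delta_rot":[0.053, 0.022, -0.043]},
{"slide":[0.004, -0.013, 0.025],"delta_rot":[0.053, 0.022, -0.043]},
{"slide":[0.004, -0.011, 0.025],"delta_rot":[0.053, 0.022, -0.043]}]
[{"slide":[0.004, -0.01, 0.026],"delta_rot":[0.053, 0.022, -0.043]},
{"slide":[0.004, -0.008, 0.027],"delta_rot":[0.053, 0.022, -0.043]},
{"slide":[0.004, -0.006, 0.027],"delta_rot":[0.053, 0.022, -0.043]},
{"slide":[0.003, -0.005, 0.028],"delta_rot":[0.053, 0.022, -0.043]},
{"slide":[0.003, -0.003, 0.028],"delta_rot":[0.053, 0.022, -0.043]}]
q [  53.1   29.3  -56.2  128.4   80.4   21.4 -123. ] margin 6.8 |slide| 0.028319604517012594 rot 4.1
```

Request:
jog_arm(
  commands=[
    {"slide": [0.002, 0.001, -0.016], "delta_rot": [0.037, -0.035, -0.044]},
    {"slide": [0.001, 0.001, -0.017], "delta_rot": [0.037, -0.035, -0.044]},
    {"slide": [0, 0, -0.017], "delta_rot": [0.037, -0.035, -0.044]},
    {"slide": [0, -0.001, -0.016], "delta_rot": [0.037, -0.035, -0.044]},
    {"slide": [-0.001, -0.001, -0.017], "delta_rot": [0.037, -0.035, -0.044]},
  ],
)

```text
t: 13.32
ee_pos: [0.5306, -0.1044, 0.2784]
tool_rot: [172.4, -8.5, 50.7]
contact_force: [-0.0, 0.4, -0.1]
width: 0.0497
gripper_force: 0.0
```

Request:
jog_arm(
  commands=[
    {"slide": [-0.001, -0.002, -0.016], "delta_rot": [0.037, -0.035, -0.044]},
    {"slide": [-0.002, -0.003, -0.016], "delta_rot": [0.037, -0.035, -0.044]},
    {"slide": [-0.002, -0.003, -0.016], "delta_rot": [0.037, -0.035, -0.044]},
    {"slide": [-0.003, -0.004, -0.016], "delta_rot": [0.037, -0.035, -0.044]},
    {"slide": [0, 0, 0], "delta_rot": [0, 0, 0]},
  ],
)

```text
t: 13.95
ee_pos: [0.5101, -0.1058, 0.3404]
tool_rot: [180.0, 0.1, 60.2]
contact_force: [1.0, -0.9, 0.4]
width: 0.0501
gripper_force: 0.0
```

```bash
python3 - <<'E'
from go import *
p,r=pose();q=np.array(sensors.state()["q"]);print(q.round(1),p)
q,p,r=pth(q,p,r,*V_("v1"),8)
q,p,r=pth(q,p,r,*V_("v2"),18)
q,p,r=pth(q,p,r,*kpose(145,.12),10)
E
```

```text
[-20.8  22.   42.5  97.5 -15.9  66.8  -3.9] [ 0.51008528 -0.10575141  0.34037956]
[{"slide":[0.0, -0.02, -0.004],"delta_rot":[0.039, 0.107, -0.076]},
{"slide":[0.002, -0.02, -0.003],"delta_rot":[0.039, 0.107, -0.076]},
{"slide":[0.004, -0.02, -0.002],"delta_rot":[0.039, 0.107, -0.076]},
{"slide":[0.006, -0.02, -0.001],"delta_rot":[0.039, 0.107, -0.076]},
{"slide":[0.007, -0.019, 0.0],"delta_rot":[0.039, 0.107, -0.076]}]
[{"slide":[0.009, -0.019, 0.002],"delta_rot":[0.039, 0.107, -0.076]},
{"slide":[0.009, -0.018, 0.004],"delta_rot":[0.039, 0.107, -0.076]},
{"slide":[0.011, -0.017, 0.006],"delta_rot":[0.039, 0.107, -0.076]}]
q [ 15.7  25.9  25.9 106.5 -39.3  96.5  63.8] margin 17.0 |slide| 0.021118712081942877 rot 7.8
fast 9 [  2.  -3.  -6.   1.   6.  -5. -12.]
fast 10 [  3.  -2.  -7.   1.   7.  -4. -13.]
fast 11 [  5.  -1.  -9.   1.   7.  -3. -13.]
fast 12 [  6.  -1.  -9.   0.   8.  -2. -14.]
fast 13 [  7.  -0. -10.  -0.   8.  -1. -14.]
fast 14 [  7.  -0. -10.  -0.   8.   1. -14.]
fast 15 [  7.   0. -10.  -1.   8.   2. -13.]
fast 16 [  7.   0. -11.  -1.   7.   3. -13.]
fast 17 [  8. 
[... 1491 characters left out ...]
16, 0.023],"delta_rot":[0.053, 0.022, -0.043]},
{"slide":[0.004, -0.014, 0.024],"delta_rot":[0.053, 0.022, -0.043]},
{"slide":[0.005, -0.013, 0.025],"delta_rot":[0.053, 0.022, -0.043]},
{"slide":[0.004, -0.011, 0.025],"delta_rot":[0.053, 0.022, -0.043]}]
[{"slide":[0.004, -0.01, 0.026],"delta_rot":[0.053, 0.022, -0.043]},
{"slide":[0.004, -0.008, 0.027],"delta_rot":[0.053, 0.022, -0.043]},
{"slide":[0.004, -0.006, 0.027],"delta_rot":[0.053, 0.022, -0.043]},
{"slide":[0.004, -0.005, 0.028],"delta_rot":[0.053, 0.022, -0.043]},
{"slide":[0.003, -0.003, 0.028],"delta_rot":[0.053, 0.022, -0.043]}]
q [  51.7   28.4  -54.1  128.2   78.5   20.2 -121.1] margin 6.9 |slide| 0.028319604517012594 rot 4.1
```

Simulation matches reality, so I follow the path.

Request:
jog_arm(
  commands=[
    {"slide": [0, -0.02, -0.004], "delta_rot": [0.039, 0.107, -0.076]},
    {"slide": [0.002, -0.02, -0.003], "delta_rot": [0.039, 0.107, -0.076]},
    {"slide": [0.004, -0.02, -0.002], "delta_rot": [0.039, 0.107, -0.076]},
    {"slide": [0.006, -0.02, -0.001], "delta_rot": [0.039, 0.107, -0.076]},
    {"slide": [0.007, -0.019, 0], "delta_rot": [0.039, 0.107, -0.076]},
  ],
)

```text
t: 14.58
ee_pos: [0.4218, -0.0554, 0.3611]
tool_rot: [-174.4, -32.2, 80.9]
contact_force: [0.4, -0.2, -1.0]
width: 0.0501
gripper_force: 0.0
```

Request:
jog_arm(
  commands=[
    {"slide": [0.009, -0.019, 0.002], "delta_rot": [0.039, 0.107, -0.076]},
    {"slide": [0.009, -0.018, 0.004], "delta_rot": [0.039, 0.107, -0.076]},
    {"slide": [0.011, -0.017, 0.006], "delta_rot": [0.039, 0.107, -0.076]},
  ],
)

```text
t: 14.95
ee_pos: [0.3693, -0.024, 0.3737]
tool_rot: [-178.3, -51.5, 96.6]
contact_force: [0.1, 0.7, 0.6]
width: 0.0502
gripper_force: 0.0
```

Request:
jog_arm(
  commands=[
    {"slide": [-0.001, 0.001, -0.008], "delta_rot": [-0.083, -0.045, 0.064]},
    {"slide": [-0.001, 0.002, -0.008], "delta_rot": [-0.083, -0.045, 0.064]},
    {"slide": [-0.001, 0.002, -0.007], "delta_rot": [-0.083, -0.045, 0.064]},
    {"slide": [-0.002, 0.003, -0.007], "delta_rot": [-0.083, -0.045, 0.064]},
    {"slide": [-0.002, 0.004, -0.007], "delta_rot": [-0.083, -0.045, 0.064]},
  ],
)

```text
t: 15.58
ee_pos: [0.3795, -0.057, 0.3939]
tool_rot: [176.4, -38.4, 70.2]
contact_force: [0.8, 0.3, -0.0]
width: 0.0499
gripper_force: 0.0
```

Request:
jog_arm(
  commands=[
    {"slide": [-0.002, 0.004, -0.006], "delta_rot": [-0.083, -0.045, 0.064]},
    {"slide": [-0.002, 0.005, -0.006], "delta_rot": [-0.083, -0.045, 0.064]},
    {"slide": [-0.002, 0.006, -0.005], "delta_rot": [-0.083, -0.045, 0.064]},
    {"slide": [-0.001, 0.006, -0.005], "delta_rot": [-0.083, -0.045, 0.064]},
    {"slide": [-0.001, 0.007, -0.004], "delta_rot": [-0.083, -0.045, 0.064]},
  ],
)

```text
t: 16.2
ee_pos: [0.3893, -0.0893, 0.414]
tool_rot: [165.6, -28.5, 46.4]
contact_force: [-0.9, 0.1, -1.3]
width: 0.0499
gripper_force: 0.0
```

```bash
python3 - <<'E'
from go import *
p,r=pose();q=np.array(sensors.state()["q"]);print(q.round(1),p)
q,p,r=pth(q,p,r,*V_("v2"),8)
q,p,r=pth(q,p,r,*kpose(145,.12),10)
E
```

```text
[  3.4 -11.4  20.6 124.9 -24.5  44.4  -8.5] [ 0.38932513 -0.08934917  0.41396179]
fast 0 [  4.  -2.  -8.   1.   7.  -4. -13.]
fast 1 [  5.  -1.  -9.   1.   7.  -3. -13.]
fast 2 [  6.  -1.  -9.   0.   8.  -2. -14.]
fast 3 [  7.  -0. -10.  -0.   8.  -1. -14.]
fast 4 [  7.  -0. -10.  -0.   8.   1. -14.]
fast 5 [  7.   0. -10.  -1.   8.   2. -13.]
fast 6 [  7.   1. -10.  -1.   7.   3. -13.]
fast 7 [  7.   1. -11.  -1.   7.   5. -12.]
[{"slide":[-0.001, 0.007, -0.004],"delta_rot":[-0.083, -0.044, 0.064]},
{"slide":[-0.0, 0.007, -0.003],"delta_rot":[-0.083, -0.044, 0.064]},
{"slide":[-0.0, 0.008, -0.003],"delta_rot":[-0.083, -0.044, 0.064]},
{"slide":[0.0, 0.008, -0.002],"delta_rot":[-0.083, -0.044, 0.064]},
{"slide":[0.001, 0.008, -0.001],"delta_rot":[-0.083, -0.044, 0.064]}]
[{"slide":[0.001, 0.008, -0.001],"delta_rot":[-0.083, -0.044, 0.064]},
{"slide":[0.001, 0.008, 0.0],"delta_rot":[-0.083, -0.044, 0.064]},
{"slide":[0.002, 0.007, 0.001],"delta_rot":[-0.083, -0.044, 0.064]}]
q [  54.5  -13.4  -57.   123.1   34.3   45.5 -114.1] margin 6.0 |slide| 0.007348469228349534 rot 6.5
[{"slide":[0.004, -0.017, 0.022],"delta_rot":[0.053, 0.021, -0.043]},
{"slide":[0.004, -0.016, 0.023],"delta_rot":[0.053, 0.021, -0.043]},
{"slide":[0.004, -0.014, 0.024],"delta_rot":[0.053, 0.021, -0.043]},
{"slide":[0.004, -0.013, 0.025],"delta_rot":[0.053, 0.021, -0.043]},
{"slide":[0.004, -0.011, 0.026],"delta_rot":[0.053, 0.021, -0.043]}]
[{"slide":[0.004, -0.01, 0.026],"delta_rot":[0.053, 0.021, -0.043]},
{"slide":[0.004, -0.008, 0.027],"delta_rot":[0.053, 0.021, -0.043]},
{"slide":[0.004, -0.006, 0.027],"delta_rot":[0.053, 0.021, -0.043]},
{"slide":[0.004, -0.005, 0.027],"delta_rot":[0.053, 0.021, -0.043]},
{"slide":[0.003, -0.003, 0.028],"delta_rot":[0.053, 0.021, -0.043]}]
q [  50.9   27.9  -52.8  128.2   77.7   19.7 -120.9] margin 6.4 |slide| 0.028319604517012594 rot 4.1
```

Request:
jog_arm(
  commands=[
    {"slide": [-0.001, 0.007, -0.004], "delta_rot": [-0.083, -0.044, 0.064]},
    {"slide": [0, 0.007, -0.003], "delta_rot": [-0.083, -0.044, 0.064]},
    {"slide": [0, 0.008, -0.003], "delta_rot": [-0.083, -0.044, 0.064]},
    {"slide": [0, 0.008, -0.002], "delta_rot": [-0.083, -0.044, 0.064]},
    {"slide": [0.001, 0.008, -0.001], "delta_rot": [-0.083, -0.044, 0.064]},
  ],
)

```text
t: 16.82
ee_pos: [0.3995, -0.1217, 0.436]
tool_rot: [152.1, -23.3, 22.5]
contact_force: [-0.3, 1.0, 0.7]
width: 0.0498
gripper_force: 0.0
```

Request:
jog_arm(
  commands=[
    {"slide": [0.001, 0.008, -0.001], "delta_rot": [-0.083, -0.044, 0.064]},
    {"slide": [0.001, 0.008, 0], "delta_rot": [-0.083, -0.044, 0.064]},
    {"slide": [0.002, 0.007, 0.001], "delta_rot": [-0.083, -0.044, 0.064]},
    {"slide": [0, 0, 0], "delta_rot": [0, 0, 0]},
  ],
)

```text
t: 17.32
ee_pos: [0.4057, -0.1403, 0.4482]
tool_rot: [143.5, -22.6, 8.4]
contact_force: [-0.3, 0.3, -1.3]
width: 0.0499
gripper_force: 0.0
```

```bash
python3 - <<'E'
from go import *
p,r=pose();q=np.array(sensors.state()["q"]);print(q.round(1),p)
t,tr=kpose(145,.12)
q,p,r=pth(q,p,r,t,tr,10)
q,p,r=pth(q,p,r,kpose(145,.022)[0],tr,5)
# picture: pointer measurement
im,d=viewer.read_camera("top"); cv2.imwrite("pics/t7.png",np.hstack([cv2.resize(im[165:215,265:325],None,fx=8,fy=8,interpolation=cv2.INTER_CUBIC)]))
def px(P):
    m=CM("top");K=np.array(m["intrinsics"]);T=np.array(m["extrinsics"]);c=T[:3,:3].T@(np.array(P)-T[:3,3]);v=K@[c[0],-c[1],-c[2]];return (v[:2]/v[2]).round(1)
from knob import c as cc,n as nn,e as ee,y as yy
print("dial",px(cc),"dia",px(cc+.064*ee),"top45",px(cc+.045*nn))
for a in(135,140,145,150): 
    b=np.cos(np.radians(a))*ee-np.sin(np.radians(a))*yy; print(a,"needle",px(cc+.009*nn+.05*b),"bar",px(cc+.045*nn+.03*b),px(cc+.045*nn+.015*b))
g=im[190:212,288:310].astype(int).sum(2)//3; print(g)
E
```

```text
[  51.9  -12.6  -55.2  123.1   35.4   46.2 -114.9] [ 0.40572378 -0.14032393  0.44820378]
[{"slide":[0.004, -0.017, 0.022],"delta_rot":[0.053, 0.021, -0.042]},
{"slide":[0.004, -0.015, 0.023],"delta_rot":[0.053, 0.021, -0.042]},
{"slide":[0.004, -0.014, 0.024],"delta_rot":[0.053, 0.021, -0.042]},
{"slide":[0.004, -0.013, 0.025],"delta_rot":[0.053, 0.021, -0.042]},
{"slide":[0.004, -0.011, 0.025],"delta_rot":[0.053, 0.021, -0.042]}]
[{"slide":[0.004, -0.009, 0.026],"delta_rot":[0.053, 0.021, -0.042]},
{"slide":[0.004, -0.008, 0.027],"delta_rot":[0.053, 0.021, -0.042]},
{"slide":[0.004, -0.006, 0.027],"delta_rot":[0.053, 0.021, -0.042]},
{"slide":[0.004, -0.005, 0.028],"delta_rot":[0.053, 0.021, -0.042]},
{"slide":[0.003, -0.003, 0.028],"delta_rot":[0.053, 0.021, -0.042]}]
q [  49.1   27.   -49.7  128.1   75.9   17.6 -119.2] margin 4.3 |slide| 0.028319604517012594 rot 4.1
[{"slide":[-0.0, -0.0, 0.02],"delta_rot":[0.0, 0.0, -0.001]},
{"slide":[-0.0, -0.0, 0.019],"delta_rot":[0.0, 0.0, -0.001]},
{"slide":[-0.0, -0.0, 0.02],"delta_rot":[0.0, 0.0, -0.001]},
{"slide":[-0.0, -0.0, 0.019],"del
[... 1806 characters left out ...]
8 117 197 240 240 238 239 231
  191 153 118 113]
 [242 242 242 242 242 241 242 242 241 242 238 238 239 242 235 226 242 237
  200 133 165 162]
 [242 242 241 242 241 242 242 241 241 242 241 227 165 204 240 232 214 194
  140 167 169 167]
 [242 241 242 242 243 241 242 242 242 241 242 240 238 240 242 235 199 165
  166 165 168 169]
 [242 241 241 241 242 241 242 241 242 241 241 242 235 208 192 178 169 168
  167 167 169 169]
 [242 241 241 242 242 241 242 242 241 242 239 229 204 170 166 166 168 168
  166 167 170 169]
 [176 178 208 225 224 228 228 218 211 193 179 176 171 167 166 167 167 166
  167 168 166 168]
 [169 170 174 175 175 177 177 175 173 169 168 168 167 166 167 167 165 166
  168 169 168 167]]
```

The white line and needle tip at about pixel (303,203) put the pointer near 136°. I move above the knob with that angle.

```bash
python3 - <<'E'
from go import *
p,r=pose();q=np.array(sensors.state()["q"])
t,tr=kpose(136,.10)
q,p,r=pth(q,p,r,t,tr,10)
q,p,r=pth(q,p,r,kpose(136,.022)[0],tr,5)
E
```

```text
[{"slide":[0.004, -0.018, 0.024],"delta_rot":[0.052, 0.026, -0.058]},
{"slide":[0.005, -0.016, 0.025],"delta_rot":[0.052, 0.026, -0.058]},
{"slide":[0.005, -0.015, 0.026],"delta_rot":[0.052, 0.026, -0.058]},
{"slide":[0.005, -0.013, 0.027],"delta_rot":[0.052, 0.026, -0.058]},
{"slide":[0.005, -0.012, 0.027],"delta_rot":[0.052, 0.026, -0.058]}]
[{"slide":[0.005, -0.01, 0.028],"delta_rot":[0.052, 0.026, -0.058]},
{"slide":[0.004, -0.008, 0.029],"delta_rot":[0.052, 0.026, -0.058]},
{"slide":[0.004, -0.006, 0.029],"delta_rot":[0.052, 0.026, -0.058]},
{"slide":[0.004, -0.005, 0.029],"delta_rot":[0.052, 0.026, -0.058]},
{"slide":[0.004, -0.003, 0.03],"delta_rot":[0.052, 0.026, -0.058]}]
q [  48.7   30.3  -50.4  128.    84.7   19.1 -117.7] margin 5.8 |slide| 0.0304138126514911 rot 4.7
[{"slide":[-0.0, 0.0, 0.016],"delta_rot":[-0.001, -0.001, 0.0]},
{"slide":[-0.0, 0.0, 0.015],"delta_rot":[-0.001, -0.001, 0.0]},
{"slide":[-0.0, 0.0, 0.016],"delta_rot":[-0.001, -0.001, 0.0]},
{"slide":[-0.0, 0.0, 0.015],"delta_rot":[-0.001, -0.001, 0.0]},
{"slide":[-0.001, 0.0, 0.016],"delta_rot":[-0.001, -0.001, 0.0]}]
q [  44.7   41.8  -49.8  126.4  105.7   26.8 -135.9] margin 6.7 |slide| 0.016031219541881397 rot 0.1
```

Request:
jog_arm(
  commands=[
    {"slide": [0.004, -0.018, 0.024], "delta_rot": [0.052, 0.026, -0.058]},
    {"slide": [0.005, -0.016, 0.025], "delta_rot": [0.052, 0.026, -0.058]},
    {"slide": [0.005, -0.015, 0.026], "delta_rot": [0.052, 0.026, -0.058]},
    {"slide": [0.005, -0.013, 0.027], "delta_rot": [0.052, 0.026, -0.058]},
    {"slide": [0.005, -0.012, 0.027], "delta_rot": [0.052, 0.026, -0.058]},
  ],
)

```text
t: 18.0
ee_pos: [0.4814, -0.1304, 0.3179]
tool_rot: [151.5, -19.9, 27.6]
contact_force: [-0.0, -1.2, 0.1]
width: 0.0499
gripper_force: 0.0
```

Request:
jog_arm(
  commands=[
    {"slide": [0.005, -0.01, 0.028], "delta_rot": [0.052, 0.026, -0.058]},
    {"slide": [0.004, -0.008, 0.029], "delta_rot": [0.052, 0.026, -0.058]},
    {"slide": [0.004, -0.006, 0.029], "delta_rot": [0.052, 0.026, -0.058]},
    {"slide": [0.004, -0.005, 0.029], "delta_rot": [0.052, 0.026, -0.058]},
    {"slide": [0.004, -0.003, 0.029], "delta_rot": [0.052, 0.026, -0.058]},
  ],
)

```text
t: 18.62
ee_pos: [0.5561, -0.1172, 0.1884]
tool_rot: [159.9, -19.7, 47.0]
contact_force: [0.7, -0.5, 0.4]
width: 0.0503
gripper_force: 0.0
```

Request:
jog_arm(
  commands=[
    {"slide": [0, 0, 0], "delta_rot": [0, 0, 0]},
    {"slide": [0, 0, 0], "delta_rot": [0, 0, 0]},
  ],
)

```text
t: 18.88
ee_pos: [0.5565, -0.1162, 0.191]
tool_rot: [159.8, -19.9, 46.8]
contact_force: [0.8, -0.5, -0.6]
width: 0.0502
gripper_force: 0.0
```

```bash
python3 - <<'E'
from go import *
p,r=pose();q=np.array(sensors.state()["q"]);print(q.round(1))
t,tr=kpose(136,.10); print(r.inv().apply(t-p).round(4),(r.inv()*tr).as_rotvec().round(3))
q,p,r=pth(q,p,r,kpose(136,.022)[0],tr,5)
im,_=viewer.read_camera("top");s,_=viewer.read_camera("scene")
cv2.imwrite("pics/ts8.png",np.hstack([cv2.resize(im[155:235,255:335],(390,390),interpolation=cv2.INTER_CUBIC),cv2.resize(s[130:230,160:260],(390,390),interpolation=cv2.INTER_CUBIC)]))
E
```

```text
[  48.9   30.2  -51.1  127.8   83.8   19.6 -117.1]
[-0.0011 -0.0009  0.0017] [-0.001 -0.003  0.   ]
[{"slide":[-0.0, -0.0, 0.016],"delta_rot":[-0.0, -0.001, 0.0]},
{"slide":[-0.0, -0.0, 0.016],"delta_rot":[-0.0, -0.001, 0.0]},
{"slide":[-0.0, -0.0, 0.016],"delta_rot":[-0.0, -0.001, 0.0]},
{"slide":[-0.001, -0.0, 0.016],"delta_rot":[-0.0, -0.001, 0.0]},
{"slide":[-0.0, -0.001, 0.016],"delta_rot":[-0.0, -0.001, 0.0]}]
q [  44.7   41.8  -49.9  126.2  105.    26.8 -135.2] margin 6.9 |slide| 0.016031219541881397 rot 0.1
```

View pics/ts8.png

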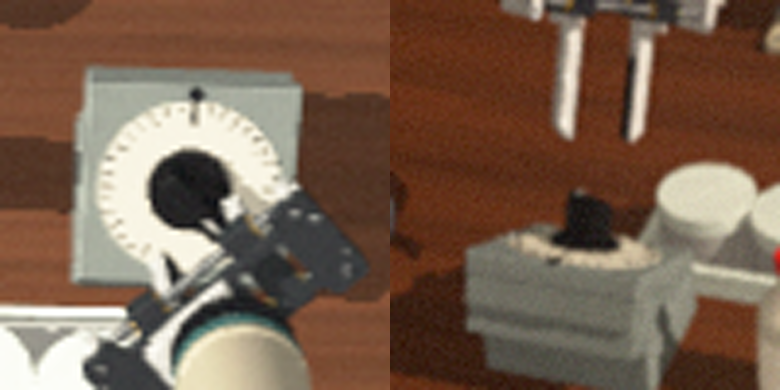

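The gripper is aligned over the bar. In the right crop the fingers straddle the knob at (590,210). I descend and grip.

Request:
jog_arm(
  commands=[
    {"slide": [0, 0, 0.016], "delta_rot": [0, 0, 0]},
    {"slide": [-0.001, -0.001, 0.016], "delta_rot": [0, -0.001, 0]},
    {"slide": [0, 0, 0.016], "delta_rot": [0, -0.001, 0]},
    {"slide": [0, 0, 0.016], "delta_rot": [0, -0.001, 0]},
    {"slide": [0, 0, 0.012], "delta_rot": [0, 0, 0]},
  ],
)

```text
t: 19.6
ee_pos: [0.5923, -0.1168, 0.1242]
tool_rot: [159.7, -19.8, 46.8]
contact_force: [0.2, -1.0, -0.2]
width: 0.0499
gripper_force: 0.0
```

Request:
jog_arm(
  commands=[
    {"slide": [0, 0, 0.003], "delta_rot": [0, 0, 0]},
    {"slide": [0, 0, 0], "delta_rot": [0, 0, 0]},
  ],
)

```text
t: 19.85
ee_pos: [0.5935, -0.1167, 0.1215]
tool_rot: [159.7, -19.8, 46.8]
contact_force: [-0.4, 0.1, -0.1]
width: 0.0496
gripper_force: 0.0
```

Request:
jog_arm(
  commands=[
    {"slide": [0, 0, 0], "delta_rot": [0, 0, 0]},
    {"slide": [0, 0, 0], "delta_rot": [0, 0, 0]},
    {"slide": [0, 0, 0], "delta_rot": [0, 0, 0]},
    {"slide": [0, 0, 0], "delta_rot": [0, 0, 0]},
  ],
  hand=0.008,
  force=25,
)

```text
t: 20.35
ee_pos: [0.5936, -0.1169, 0.121]
tool_rot: [159.8, -19.8, 46.8]
contact_force: [-0.5, 0.3, 0.4]
width: 0.0159
gripper_force: 24.8
```

```bash
python3 - <<'E'
from go import *
p,r=pose();q=np.array(sensors.state()["q"]);print(q.round(1),sensors.state()["ft_torque"])
t,tr=kpose(136,.022); print(r.inv().apply(t-p).round(4),(r.inv()*tr).as_rotvec().round(3))
t,tr=kpose(0,.022); print((r.inv()*tr).as_rotvec().round(3))
E
```

```text
[  44.5   41.5  -49.6  126.1  105.    26.2 -135.3] [-0.07446489  0.58634491  0.04720649]
[-0.0009 -0.0009  0.0005] [-0.    -0.002 -0.   ]
[ 2.000e-03 -1.000e-03 -2.374e+00]
```

The bar is gripped (15.9 mm) with almost no side force. Now I turn the knob by -2.37 rad.

Request:
jog_arm(
  commands=[
    {"slide": [0, 0, 0], "delta_rot": [0, 0, -0.1]},
    {"slide": [0, 0, 0], "delta_rot": [0, 0, -0.16]},
    {"slide": [0, 0, 0], "delta_rot": [0, 0, -0.16]},
    {"slide": [0, 0, 0], "delta_rot": [0, 0, -0.16]},
    {"slide": [0, 0, 0], "delta_rot": [0, 0, -0.16]},
  ],
)

```text
t: 20.98
ee_pos: [0.5932, -0.1166, 0.1208]
tool_rot: [152.0, -1.7, 86.3]
contact_force: [-0.7, -0.3, 0.8]
width: 0.0156
gripper_force: 24.8
```

Request:
jog_arm(
  commands=[
    {"slide": [0, 0, 0], "delta_rot": [0, 0, -0.16]},
    {"slide": [0, 0, 0], "delta_rot": [0, 0, -0.16]},
    {"slide": [0, 0, 0], "delta_rot": [0, 0, -0.16]},
    {"slide": [0, 0, 0], "delta_rot": [0, 0, -0.16]},
    {"slide": [0, 0, 0], "delta_rot": [0, 0, -0.16]},
  ],
)

```text
t: 21.6
ee_pos: [0.5926, -0.1169, 0.1205]
tool_rot: [158.6, 18.4, 128.2]
contact_force: [-2.8, -0.6, 1.4]
width: 0.0157
gripper_force: 24.8
```

Request:
jog_arm(
  commands=[
    {"slide": [0, 0, 0], "delta_rot": [0, 0, -0.16]},
    {"slide": [0, 0, 0], "delta_rot": [0, 0, -0.16]},
    {"slide": [0, 0, 0], "delta_rot": [0, 0, -0.16]},
    {"slide": [0, 0, 0], "delta_rot": [0, 0, -0.16]},
    {"slide": [0, 0, 0], "delta_rot": [0, 0, -0.16]},
  ],
)

```text
t: 22.22
ee_pos: [0.5925, -0.1174, 0.1204]
tool_rot: [179.0, 27.9, 177.3]
contact_force: [-3.5, -0.5, 1.9]
width: 0.0159
gripper_force: 24.9
```

Request:
jog_arm(
  commands=[
    {"slide": [0, 0, 0], "delta_rot": [0, 0, -0.03]},
    {"slide": [0, 0, 0], "delta_rot": [0, 0, 0]},
    {"slide": [0, 0, 0], "delta_rot": [0, 0, 0]},
  ],
)

```text
t: 22.6
ee_pos: [0.5925, -0.1174, 0.1204]
tool_rot: [179.7, 28.0, 178.7]
contact_force: [-4.6, -1.0, 2.2]
width: 0.0158
gripper_force: 24.9
```

```bash
python3 - <<'E'
from go import *
p,r=pose();q=np.array(sensors.state()["q"]);print(q.round(1),sensors.state()["ft_torque"])
t,tr=kpose(0,.022); print(r.inv().apply(t-p).round(4),(r.inv()*tr).as_rotvec().round(3))
im,_=viewer.read_camera("top");s,_=viewer.read_camera("scene")
cv2.imwrite("pics/ts9.png",np.hstack([cv2.resize(im[160:220,260:330],(455,390),interpolation=cv2.INTER_CUBIC),cv2.resize(s[170:230,170:240],(340,390),interpolation=cv2.INTER_CUBIC)]))
E
```

```text
[ 32.4  35.8 -29.9 126.5 119.8  13.7 -17.1] [-0.38784979  1.32741086 -0.28020372]
[0.0001 0.0005 0.0005] [ 0.001 -0.001 -0.007]
```

Request:
jog_arm(
  commands=[
    {"slide": [0, 0, 0], "delta_rot": [0, 0, -0.007]},
    {"slide": [0, 0, 0], "delta_rot": [0, 0, 0]},
    {"slide": [0, 0, 0], "delta_rot": [0, 0, 0]},
  ],
)

```text
t: 23.08
ee_pos: [0.5925, -0.1174, 0.1204]
tool_rot: [179.9, 27.9, 179.2]
contact_force: [-5.5, -2.3, 2.4]
width: 0.0158
gripper_force: 24.9
```

Request:
jog_arm(
  commands=[
    {"slide": [0, 0, 0], "delta_rot": [0, 0, 0]},
    {"slide": [0, 0, 0], "delta_rot": [0, 0, 0]},
    {"slide": [0, 0, 0], "delta_rot": [0, 0, 0]},
    {"slide": [0, 0, -0.02], "delta_rot": [0, 0, 0]},
    {"slide": [0, 0, -0.03], "delta_rot": [0, 0, 0]},
  ],
  hand=0.05,
)

```text
t: 23.7
ee_pos: [0.5699, -0.1161, 0.1649]
tool_rot: [179.9, 28.0, 179.4]
contact_force: [-0.4, 0.7, -0.0]
width: 0.0499
gripper_force: 0.0
```

Request:
jog_arm(
  commands=[
    {"slide": [0, 0, -0.05], "delta_rot": [0, 0, 0]},
    {"slide": [0, 0, -0.05], "delta_rot": [0, 0, 0]},
    {"slide": [0, 0, -0.05], "delta_rot": [0, 0, 0]},
    {"slide": [0, 0, -0.05], "delta_rot": [0, 0, 0]},
    {"slide": [0, 0, 0], "delta_rot": [0, 0, 0]},
  ],
)

```text
t: 24.32
ee_pos: [0.4997, -0.1244, 0.303]
tool_rot: [-179.5, 28.4, 178.7]
contact_force: [0.0, -0.1, -0.6]
width: 0.0497
gripper_force: 0.0
```

```bash
python3 - <<'E'
from go import *; import meas
im,d=viewer.read_camera("top");s,_=viewer.read_camera("scene"); meas.run(im,cloud("top",d))
cv2.imwrite("pics/ts10.png",np.hstack([cv2.resize(im[165:265,225:325],(480,480),interpolation=cv2.INTER_CUBIC),cv2.resize(s[165:265,170:270],(310,480),interpolation=cv2.INTER_CUBIC)]))
g=im[172:202,284:306].astype(int).sum(2)//3; print(g)
E
```

```text
white [271 198  43  16 390] [289.2 207.4] z 0.0739 xy [ 0.5554 -0.1057  0.0739] circ [ 0.5621 -0.1149  0.0739] 21.59324836730957
white [236 220  42  29 842] [256.2 233.5] z 0.0677 xy [0.4633 0.008  0.0677] circ [0.4614 0.0024 0.0677] 22.159870147705078
[[168 168 168 168 166 159 156 150 153 152 141 127 144 147 142 138 134 133
  135 131 131 129]
 [165 167 166 168 164 164 166 166 161 150  94  65 118 164 164 163 165 167
  167 166 165 166]
 [169 168 164 166 165 167 167 164 167 140  44  39  74 135 164 167 167 168
  168 167 166 168]
 [168 167 165 171 166 166 168 165 163 157 117  72 127 163 165 166 165 165
  169 164 166 167]
 [167 168 169 183 206 214 228 238 238 230 169 157 233 218 200 217 181 166
  166 165 166 165]
 [171 185 222 237 224 198 241 227 205 233 179 175 240 225 198 240 226 190
  194 165 169 165]
 [209 202 220 239 226 197 241 240 238 225 141 174 241 233 219 235 208 219
  238 228 179 165]
 [239 231 219 240 240 238 241 241 241 225 136 173 240 240 239 233 220 239
  233 207 211 210]
 [240 240 225 202 240 240 240 241 241 227 135 135 213 240 241 240 239 241
  228 197 238 238]
 [225 241 
[... 1243 characters left out ...]
3 228  33  32  28  30  30  23
  109 177 180 179]
 [224 124  38  36  36  37  35  37  41  41  70  89  32  30  33  32  24  47
  122 180 178 180]
 [231 167  38  37  34  39  32  35  43  39  35  39  36  23  28  26  31  64
  133 178 181 178]
 [240 222 121  32  39  35  35  34  38  43  41  38  35  29  30  27  26  83
  153 179 181 178]
 [241 225 125  33  37  32  32  31  38  38  33  37  29  30  25  29  65 133
  178 184 177 178]
 [242 240 220 119  38  38  39  37  36  38  33  36  33  31  26  62 131 177
  178 177 180 177]
 [240 241 239 218 120  39  35  38  39  40  40  38  36  22  62 131 177 176
  177 177 180 179]
 [241 241 240 240 230 172  74  37  41  39  38  36  65 113 149 175 179 179
  180 178 179 169]]
```

View pics/ts10.png

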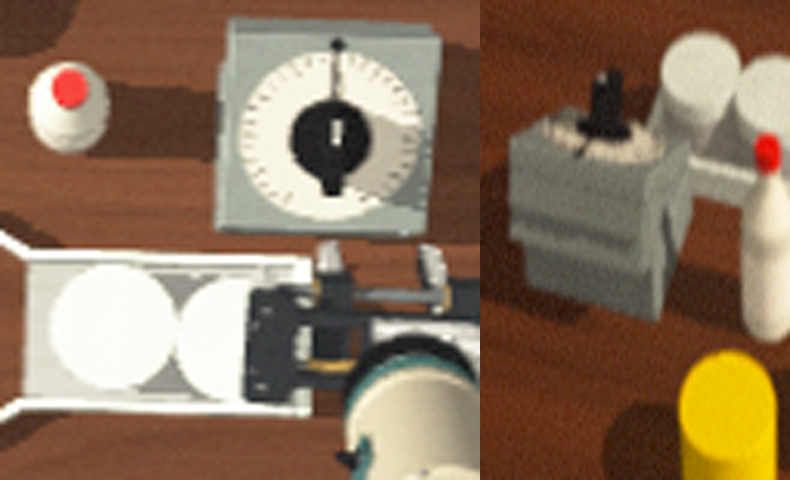

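The needle and white line point at the zero diamond (338,45 in the left crop), with an estimated residual of about 1°. The tins are touching and in file, with B at about scale y = 134 mm, and the glue bottle is in place. I hand in.

```bash
python3 -c "
from plant import env
print(env.hand_in())"
```

```text
the job is handed in; nothing more can be done
None
```

I handed the job in at about 24 s of the 72 s limit: both tins stand in the lane against the stop and each other, and the tare knob points at zero within about 1° by the camera. The hand-in call returned no verdict.

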